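Load a spice jar into the hand labeller

TASK

Lay the short, wide jar from the wooden rack on its side in the labeller's sloping V bed with its base towards the stop, then push it gently along the bed until its base rests against the stop pad: it is glass, so do not force it. Then swing the presser arm down so that its pad rests on the jar, and leave everything else where it is.

Things in the scene. Friction and masses are not known exactly. Their poses are not given: they have to be found in the camera images.
- jar: Short, wide glass jar to load, lying level in the rack, base roughly towards the labeller's stop end. Glass body 52 mm across, 92 mm long, then a 6 mm neck and a dark cap 42 mm across, 20 mm long; 0.25-0.42 kg. Origin on its axis at mid glass body, 52 mm above the table in the rack; x along the axis to the base (base face x = +46 mm, cap's end x = -72 mm). Grip it across the glass.
- jar_base (a point): Centre of the jar's flat base.
- tube: The rack's other jar, long and thin (36 mm across, glass body 124 mm), to be left there. Origin on its axis at mid glass body, x towards its base. It and the jar may have swapped places.
- rack: Low wooden rack: board 130 x 215 x 12 mm with two places, at y = +55 and -55 mm. In each a jar lies along the rack's x on two V notches, each 14 mm long, centred at x = +32 and -32 mm, reaching 22 mm sideways from the jar's axis and up to 34 mm above the table. Origin: centre of its underside.
- labeller: Fixed hand labeller: grey base plate 285 x 120 x 12 mm (x = -150 to +135 mm) carrying the V bed, stop and presser arm. Origin on the table below the bed's origin; x points level to the stop end, z up.
- bed: V groove with rubber-lined flanks tilted 35 deg, x = -135 to +45 mm. Origin on the apex line, 34 mm above the table; x along the groove to the stop, 5 deg downhill; z square to it, upward. Flanks reach 22 mm sideways and 13 mm above the apex, so fingers pass on both sides. A jar in it has its axis at y = 0, z = 32 mm, top z = 58. Sliding the jar takes 2 to 6 N; the slope alone does not move it.
- stop: Stop block at the bed's end, 22 x 44 mm, top 53 mm above the apex. Origin on the apex line at its front face, x away from the jar. A screw through it carries a rubber-faced pad, 26 mm across, centred at z = 32 mm. The pad's face stands 6 to 22 mm in front of the block (x = -6 to -22), as last set: not reported, find it by feel. Only its rubber gives, under 1 mm. Press it with well under 15 N.
- presser (a joint): Presser arm's angle: 0 when its pad lies on a 52 mm jar in the bed (arm parallel to the bed), growing as it is raised; 1.57 is square to the bed. It starts open at 1.5 to 1.8. Stiff, damped hinge: the arm stays where it is left above about 1.1 and sinks slowly by its own weight once below about 0.9. Moving it takes 1 to 3 N at the bar. Without a jar it rests at -0.06.
- presser_bar (a point): Middle of the black cross bar at the arm's free end, 165 mm from the hinge: 14 mm thick, 100 mm long, parallel to the bed's y. A flat arm 24 mm wide, 10 mm thick runs from it to the hinge, with a pad 44 mm long under it, centred 105 mm from the hinge, its face 17 mm below the arm's middle line.
- presser_hinge (a point): Hinge of the presser arm, beyond the stop (x = 105, z = 75 mm in the bed's frame). The arm turns about the bed's y axis, from upright beyond the stop down over the jar, its bar ending nearer the bed's open end.
- cup: Loose clear plastic cup standing on the table, 68 mm wide, 85 mm tall; leave alone. Origin: centre of its underside.
- oil_bottle: Loose green glass bottle, 54 mm wide, 200 mm tall, standing on the table; leave alone. Origin: centre of its underside.
- spice_jar: Loose filled jar standing upright on the table, 52 mm wide, 118 mm tall; leave alone. Origin: centre of its underside.
- scoop: Loose aluminium scoop lying left of the rack, about 160 mm long, 24 mm tall; leave alone.
- label_roll: Loose roll of labels lying flat right of the labeller, 72 mm wide, 30 mm tall; leave alone.
- packet_box: Loose cardboard box 70 x 110 x 60 mm; leave alone. Origin: centre of its underside.

How it is judged:
On the way, in this order (a step that is already met when the one before it is completed fails the run):
1. the jar lies in the V bed, base towards the stop (y of jar in the frame of bed between -0.004 and 0.004 m and z of jar in the frame of bed between 0.027 and 0.036 m and angle between the x axis of jar and the x axis of bed, either way round below 0.07 rad and x of jar_base in the frame of bed above -0.07 m), for 0.2 s.
2. the jar has been pushed home: its base meets the stop pad (contact force between jar and stop above 0.3 N), for 0.1 s.
3. the presser arm is down on the jar (value of joint presser between -0.035 and 0.06 rad), for 0.2 s.
At the end, for the whole second after the job is handed in: The jar lies at rest in the V bed (axis within 4 mm and 4 degrees of its seat), base towards the stop and resting against the stop pad (touching it), and the presser arm is down with its pad on the jar (joint between -0.035 and 0.06 rad) (all of step 3 and y of jar in the frame of bed between -0.004 and 0.004 m and z of jar in the frame of bed between 0.027 and 0.036 m and angle between the x axis of jar and the x axis of bed, either way round below 0.07 rad and x of jar_base in the frame of bed above 0.02 m and contact force between jar and stop above 0.03 N and linear speed of jar below 0.01 m/s).
It fails at once if the glass jar is pressed against the stop with more than 15 N (contact force between jar and stop above 15 N).
It fails at once if the jar is dropped or forced down on the labeller with more than 45 N (contact force between jar and labeller above 45 N).
It fails at once if the other jar in the rack is disturbed (20 mm) (distance of tube from where it was at the start of the episode above 0.02 m).
It fails at once if a bystander on the table is disturbed (25 mm) (distance of any of cup, oil_bottle, spice_jar, scoop, label_roll, packet_box from where it was at the start of the episode above 0.025 m).
It also fails if it takes over 64 s, if anything falls off the work surface, if the arm or the gripper's body presses on something with over 40 N, if the wrist force passes 120 N, or if a joint passes its speed limit or range.

ROBOT

A 6-joint arm with a two-finger parallel gripper is mounted at the origin on the work surface. World frame = base frame: x ahead of the robot, y to its left, z up, the work surface at z = 0. Lengths are in m, angles in rad, forces in N, time in s.
With the tool pointing down it reaches from about 0.35 to 0.975 m from the base axis. Payload 4.9 kg.
Tool frame: the origin (TCP) lies midway between the tips of the shut fingers; the grasp point (between the pads) lies 19 mm behind it; z points along the fingers, y is the direction in which the jaws open and shut (so a half turn about z gives the same grasp; the last joint's range is limited). The gripper opens to 85 mm and grips with 20 to 120 N. Pads are 22 mm wide; open, the fingers measure 114 mm over their backs; the gripper's body (76 mm by 85 mm) begins 54 mm behind the grasp point. The pads swing forward as they close: fully open they stand 13 mm farther back than shut.
Start: joints at [1.08, 0.053, 1.613, -0, 1.476, -0.119], TCP at [0.227, 0.582, 0.231] pointing down, gripper open.
Joint ranges: [-3.01, 3.01], [-1.01, 2.22], [0.06, 2.58], [-1.02, 4.17], [0.09, 2.62], [-3.14, 3.14]. Speed limits (rad/s): [2.57, 2.57, 3.14, 3.14, 3.14, 3.14].

INTERFACE

Orientations are given as a unit quaternion [w, x, y, z].
In Python, from plant import manip gives the robot as it stands. The module is installed in compiled form; this text tells all that it offers.
- The arm moves only by the tool move_arm, never from a script. Its argument "rows" is a list of rows, each an object of numbers: "tx", "ty", "tz": the shift along the tool's x, y, z in m; "ax", "ay", "az": the turn, a rotation vector about the tool's x, y, z in degrees; "jaw": the closure in counts, from 0 (fully open) to 255 (shut). In form: [{"tx": .., "ty": .., "tz": .., "ax": .., "ay": .., "az": .., "jaw": ..}, ...]. A call has 1 to 12 rows; each row shifts and turns the pose as measured when the row begins, along the tool's axes as they then stand; what a row does not reach is not made up. A row lasts 1/10 s, in which the tool goes at most 50 mm and 8.59 degrees, less where a joint would pass 70% of its speed; a pose out of reach is approached as far as the arm can. A call with a gripper value outside its range is refused whole. The fingers move at their own pace and stop on an object; the grip force is fixed at half the most. Time passes only in rows, so rows that do not move let the fingers close. It gives the time, the measured TCP pose, the force and the opening at its end, in the units of the state.
- manip.state(): the state, without advancing time (a new reading comes with each control period).
- manip.grab_frame(name): name is "scene" or "top" or "wrist"; returns a dict with "color" (384x512x3 uint8, red, green, blue), "intrinsics" (3x3 intrinsics, pixels), "dist_coeffs" ([k1, k2, p1, p2, k3] as OpenCV has them; the pictures are not rectified), "R" (3x3) and "t" (3): a world point X has camera coordinates R X + t. Camera axes: x right, y down, z forward; pixel columns grow to the right and rows downward; lengths in m; the calibration is good to about 2 mm. A picture is of the moment at which its call begins. There is no depth.
- manip.job_done(): hands the job in, once; it reports no verdict.
The state is a dict: "time": time; "joint_pos": joint angles; "joint_vel": joint speeds; "joint_efforts": joint torques, N m; "tool_pos": TCP position; "tool_rot": TCP orientation; "contact_force": force on the tool from outside, world axes, zero at the start; "ft_torque": the same for the moment, N m; "gripper_width": opening from 0.0 (shut) to 1.0 (fully open).
Only numpy, scipy, OpenCV 4.12 (cv2) and the standard library are available. Lean on these libraries where they do the work, as an engineer would, in place of code of your own. Each camera call takes 0.05 s, during which the arm holds its last target.

## Working session

There is one attempt and no reset: what is moved stays moved. The work goes in short steps, Python scripts to look and compute and a tool call to move; the robot and the scene stay as the last step left them, time stands still between calls to the robot, and variables do not carry over. Pictures are saved under pics/ and viewed, and the job is handed in when it is done.

Besides the shell and the picture viewer there is one more tool, called after "Emit:" in YAML: its name, and indented under it one key for each argument. move_arm: Moves the arm, as the interface text tells. Its arguments: {"type":"object","properties":{"rows":{"type":"array"}},"required":["rows"]}

```bash
mkdir -p pics; cat > h.py <<'E'
import numpy as np, cv2
from plant import manip
def save(n,tag):
    f=manip.grab_frame(n); np.savez(f'pics/{tag}.npz',**{k:np.array(v) for k,v in f.items()})
    cv2.imwrite(f'pics/{tag}.png',f['color'][:,:,::-1]); return f
def load(tag): return dict(np.load(f'pics/{tag}.npz'))
def ray(f,uv):
    p=cv2.undistortPoints(np.array([[uv]],float),f['intrinsics'],f['dist_coeffs'])[0,0]
    R=np.array(f['R']);t=np.array(f['t']);d=R.T@np.array([p[0],p[1],1.]);return -R.T@t,d/np.linalg.norm(d)
def onz(f,uv,z):
    o,d=ray(f,uv);return o+d*(z-o[2])/d[2]
def proj(f,X):
    X=np.atleast_2d(np.array(X,float));return cv2.projectPoints(X,cv2.Rodrigues(np.array(f['R']))[0],np.array(f['t']),f['intrinsics'],f['dist_coeffs'])[0][:,0]
E
python3 - <<'E'
from h import *
for n in('scene','top','wrist'):
    f=save(n,n+'0'); print(n,-np.array(f['R']).T@f['t'])
print(manip.state())
E
```

```text
scene [1.18111238 0.30793247 1.14619172]
top [0.35649171 0.04393305 1.31862487]
wrist [0.15274984 0.6112846  0.37247494]
{'time': 0.15, 'joint_pos': array([ 1.08001303e+00,  5.32211197e-02,  1.61396502e+00,  6.50872994e-06,
        1.47599415e+00, -1.19006509e-01]), 'joint_vel': array([-0.00117476, -0.00078142, -0.00466472,  0.00147206, -0.00126415,
       -0.00125163]), 'joint_efforts': array([ 3.15933821e-04, -3.94239521e+01, -3.70722449e+01, -1.35094792e-04,
        4.56808746e-03,  7.44913251e-07]), 'tool_pos': array([0.22681919, 0.58187639, 0.23034368]), 'tool_rot': array([-2.41388367e-04,  1.84819943e-01,  9.82772079e-01, -7.56232569e-04]), 'contact_force': array([ 0.38290771, -0.06997828, -0.39826421]), 'ft_torque': array([ 0.00199087, -0.06559894, -0.00992504]), 'gripper_width': 0.9994754777170745}
```

View pics/scene0.png

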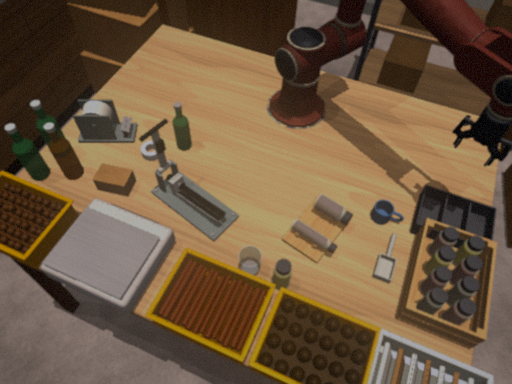

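View pics/top0.png

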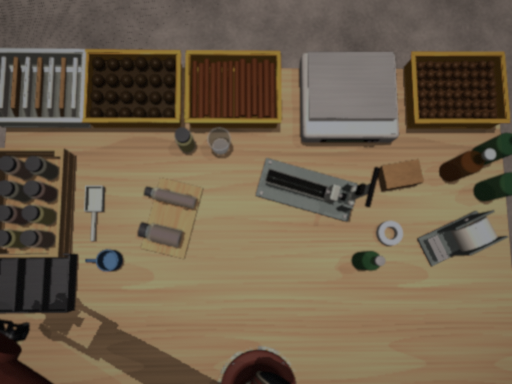

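View pics/wrist0.png

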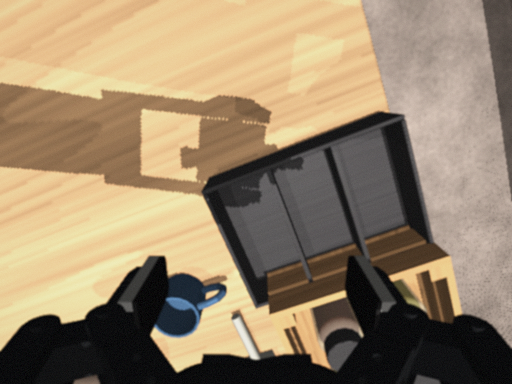

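The top view shows the wide jar in the rack's near place, around (161,235), with its cap to the left. The tube is at (170,197). The labeller runs from (262,180) to the stop at about (340,195), and its arm is raised with the bar at (372,187). I'll enlarge both.

```bash
python3 - <<'E'
import cv2
a=cv2.imread('pics/top0.png')
cv2.imwrite('pics/t_rack.png',cv2.resize(a[165:270,125:215],None,fx=6,fy=5.7,interpolation=cv2.INTER_CUBIC)[:600])
cv2.imwrite('pics/t_lab.png',cv2.resize(a[140:240,250:390],None,fx=5.7,fy=5.7,interpolation=cv2.INTER_CUBIC))
b=cv2.imread('pics/scene0.png')
cv2.imwrite('pics/s_lab.png',cv2.resize(b[110:240,130:250],None,fx=4.6,fy=4.6,interpolation=cv2.INTER_CUBIC))
E
```

```text
(no output)
```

View pics/t_rack.png

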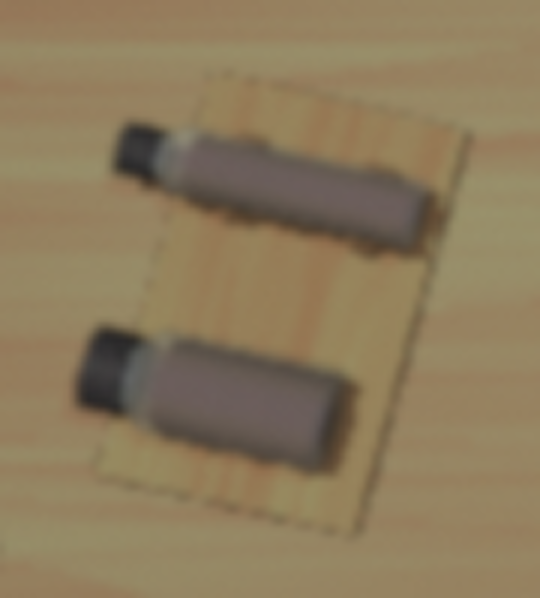

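View pics/t_lab.png

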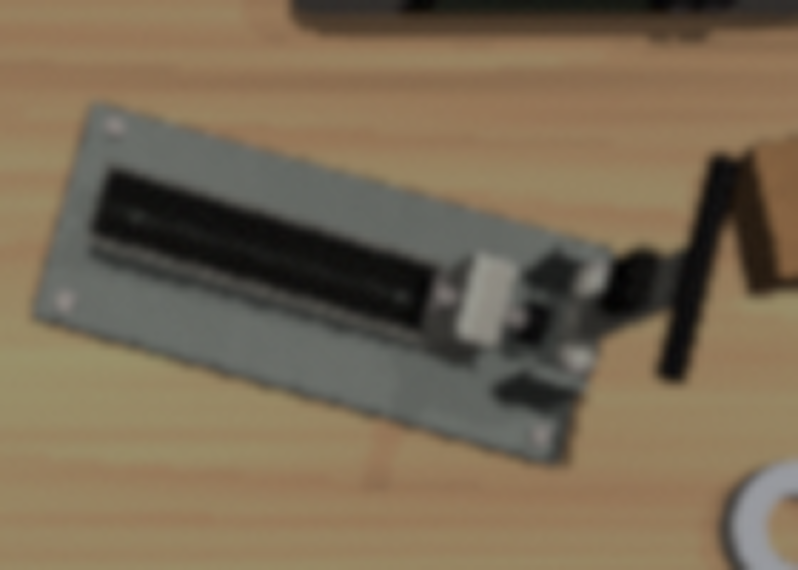

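View pics/s_lab.png

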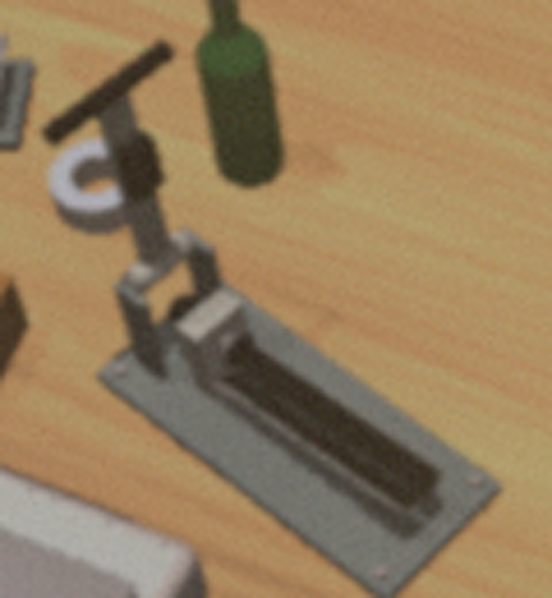

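```bash
python3 - <<'E'
from h import *
f=load('top0')
def P(c,ox,oy,sx,sy): return ((c[0]+.5)/sx-.5+ox,(c[1]+.5)/sy-.5+oy)
L=[onz(f,P(c,250,140,5.7,5.7),.012) for c in[(95,103),(612,247),(567,464),(35,320)]]
K=[onz(f,P(c,125,165,6,5.7),.012) for c in[(207,70),(470,135),(357,537),(95,475)]]
L=np.array(L);K=np.array(K)
def rep(Q):
    e=[(Q[1]-Q[0]),(Q[2]-Q[3])];print([np.linalg.norm(x) for x in e],[np.degrees(np.arctan2(x[1],x[0])) for x in e])
    s=[(Q[3]-Q[0]),(Q[2]-Q[1])];print([np.linalg.norm(x) for x in s],[np.degrees(np.arctan2(x[1],x[0])) for x in s]); print('c',Q.mean(0))
rep(L);rep(K)
# jar ends at z=.052
for n,c in [('cap',(87,366)),('base',(335,425)),('captop',(112,330)),('bT',(345,378)),('bB',(320,472))]: print(n,onz(f,P(c,125,165,6,5.7),.055))
# bed ends z
for n,c,z in [('bedL',(103,205),.059),('bedR',(428,300),.043),('bar1',(722,157),.27),('bar2',(672,378),.27)]: print(n,onz(f,P(c,250,140,5.7,5.7),z))
E
```

```text
[np.float64(0.28082442097566435), np.float64(0.2849355066435968)] [np.float64(-105.91589041878927), np.float64(-105.41738421113872)]
[np.float64(0.11943844433750801), np.float64(0.11705031468424652)] [np.float64(164.34516039404278), np.float64(166.35816764461757)]
c [ 0.56406974 -0.14933235  0.012     ]
[np.float64(0.13378907354143682), np.float64(0.12986910986264055)] [np.float64(-104.84161436657621), np.float64(-104.23199736532686)]
[np.float64(0.21394408637422904), np.float64(0.21248268956857425)] [np.float64(166.84739891970278), np.float64(165.79978548979784)]
c [0.48084656 0.24867351 0.012     ]
cap [0.44540708 0.3324447  0.055     ]
base [0.41584604 0.21655142 0.055     ]
captop [0.46312426 0.32134665 0.055     ]
bT [0.43895334 0.21227541 0.055     ]
bB [0.39287566 0.22312279 0.055     ]
bedL [ 0.59639202 -0.030166    0.059     ]
bedR [ 0.5501768  -0.19610918  0.043     ]
bar1 [ 0.57655306 -0.27962101  0.27      ]
bar2 [ 0.48261653 -0.25463509  0.27      ]
```

```bash
cat >> h.py <<'E'
from scipy.spatial.transform import Rotation as Ro
def Rt(yaw,pitch=0): # tool x at world yaw(deg), z down; pitch: tool x up
    y=np.radians(yaw);x=np.array([np.cos(y),np.sin(y),0]);z=np.array([0,0,-1.])
    return Ro.from_matrix(np.stack([x,np.cross(z,x),z],1))*Ro.from_euler('y',pitch,degrees=True)
def cur():
    s=manip.state();q=s['tool_rot'];return s,np.array(s['tool_pos']),Ro.from_quat([q[1],q[2],q[3],q[0]])
def plan(tp,tR,n):
    s,p,R=cur()
    print('t',s['time'],'pos',p.round(4),'F',np.round(s['contact_force'],2),'w',round(s['gripper_width'],3))
    rv=(R.inv()*tR).as_rotvec(degrees=True);d=(np.array(tp)-p)
    print('rot total tool',rv.round(2),'shift tool',R.inv().apply(d).round(4))
    for i in range(n):
        Ri=R*Ro.from_rotvec(rv*i/n,degrees=True);t=Ri.inv().apply(d/n)
        print('{"tx":%.4f,"ty":%.4f,"tz":%.4f,"ax":%.2f,"ay":%.2f,"az":%.2f,"jaw":0}'%(*t,*(rv/n)))
E
python3 - <<'E'
from h import *
plan([.428,.265,.22],Rt(75.3),12)
E
```

```text
t 0.15 pos [0.2268 0.5819 0.2303] F [ 0.38 -0.07 -0.4 ] w 0.999
rot total tool [-8.00e-02  6.00e-02  8.34e+01] shift tool [-0.3026 -0.2221  0.0106]
{"tx":-0.0252,"ty":-0.0185,"tz":0.0009,"ax":-0.01,"ay":0.00,"az":6.95,"jaw":0}
{"tx":-0.0273,"ty":-0.0153,"tz":0.0009,"ax":-0.01,"ay":0.00,"az":6.95,"jaw":0}
{"tx":-0.0289,"ty":-0.0119,"tz":0.0009,"ax":-0.01,"ay":0.00,"az":6.95,"jaw":0}
{"tx":-0.0302,"ty":-0.0083,"tz":0.0009,"ax":-0.01,"ay":0.00,"az":6.95,"jaw":0}
{"tx":-0.0309,"ty":-0.0046,"tz":0.0009,"ax":-0.01,"ay":0.00,"az":6.95,"jaw":0}
{"tx":-0.0313,"ty":-0.0008,"tz":0.0009,"ax":-0.01,"ay":0.00,"az":6.95,"jaw":0}
{"tx":-0.0311,"ty":0.0030,"tz":0.0009,"ax":-0.01,"ay":0.00,"az":6.95,"jaw":0}
{"tx":-0.0306,"ty":0.0067,"tz":0.0009,"ax":-0.01,"ay":0.00,"az":6.95,"jaw":0}
{"tx":-0.0295,"ty":0.0103,"tz":0.0009,"ax":-0.01,"ay":0.00,"az":6.95,"jaw":0}
{"tx":-0.0281,"ty":0.0138,"tz":0.0009,"ax":-0.01,"ay":0.00,"az":6.95,"jaw":0}
{"tx":-0.0262,"ty":0.0171,"tz":0.0009,"ax":-0.01,"ay":0.00,"az":6.95,"jaw":0}
{"tx":-0.0239,"ty":0.0202,"tz":0.0009,"ax":-0.01,"ay":0.00,"az":6.95,"jaw":0}
```

Emit:
move_arm:
  rows:
    - {"tx": -0.025, "ty": -0.018, "tz": 0.001, "ax": 0, "ay": 0, "az": 7, "jaw": 0}
    - {"tx": -0.027, "ty": -0.015, "tz": 0.001, "ax": 0, "ay": 0, "az": 7, "jaw": 0}
    - {"tx": -0.029, "ty": -0.012, "tz": 0.001, "ax": 0, "ay": 0, "az": 7, "jaw": 0}
    - {"tx": -0.03, "ty": -0.008, "tz": 0.001, "ax": 0, "ay": 0, "az": 7, "jaw": 0}
    - {"tx": -0.031, "ty": -0.005, "tz": 0.001, "ax": 0, "ay": 0, "az": 7, "jaw": 0}
    - {"tx": -0.031, "ty": -0.001, "tz": 0.001, "ax": 0, "ay": 0, "az": 7, "jaw": 0}
    - {"tx": -0.031, "ty": 0.003, "tz": 0.001, "ax": 0, "ay": 0, "az": 7, "jaw": 0}
    - {"tx": -0.031, "ty": 0.007, "tz": 0.001, "ax": 0, "ay": 0, "az": 7, "jaw": 0}
    - {"tx": -0.029, "ty": 0.01, "tz": 0.001, "ax": 0, "ay": 0, "az": 7, "jaw": 0}
    - {"tx": -0.028, "ty": 0.014, "tz": 0.001, "ax": 0, "ay": 0, "az": 7, "jaw": 0}
    - {"tx": -0.026, "ty": 0.017, "tz": 0.001, "ax": 0, "ay": 0, "az": 7, "jaw": 0}
    - {"tx": -0.024, "ty": 0.02, "tz": 0.001, "ax": 0, "ay": 0, "az": 7, "jaw": 0}

```text
time: 1.35
tool_pos: [0.4205, 0.2497, 0.2135]
tool_rot: [0.001, 0.811, 0.586, -0.004]
contact_force: [0.1, -0.6, 0.2]
gripper_width: 1.002
```

```bash
python3 - <<'E'
from h import *
f=save('wrist','w1')
plan([.428,.265,.22],Rt(75.3),3)
print(manip.state()['joint_pos'].round(3))
f=load('w1');print(-f['R'].T@f['t'],f['R'])
E
```

```text
t 1.4 pos [0.4223 0.2463 0.2132] F [ 1.51 -2.24 -0.26] w 1.003
rot total tool [-0.08  0.56 -4.02] shift tool [ 0.0194 -0.0006 -0.007 ]
{"tx":0.0065,"ty":-0.0002,"tz":-0.0023,"ax":-0.03,"ay":0.19,"az":-1.34,"jaw":0}
{"tx":0.0065,"ty":-0.0000,"tz":-0.0023,"ax":-0.03,"ay":0.19,"az":-1.34,"jaw":0}
{"tx":0.0065,"ty":0.0001,"tz":-0.0023,"ax":-0.03,"ay":0.19,"az":-1.34,"jaw":0}
[ 0.38  -0.265  1.937 -0.007  1.477  0.707]
[0.44701607 0.32672255 0.35519376] [[ 0.94949665 -0.31375662 -0.00359071]
 [-0.29627819 -0.90025382  0.31900203]
 [-0.10332155 -0.30182751 -0.94774723]]
```

View pics/w1.png

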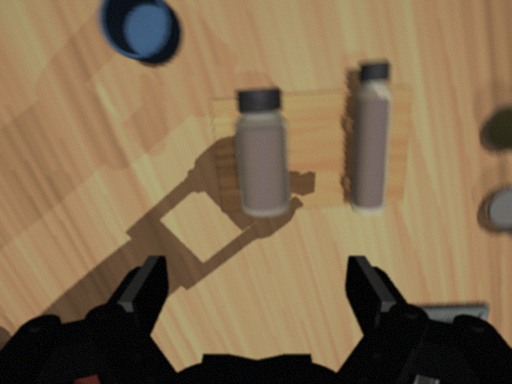

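```bash
python3 - <<'E'
from h import *
f=load('w1');im=f['color']
hsv=cv2.cvtColor(im,cv2.COLOR_RGB2HSV)
for r in (95,100,120,130,140,150,160,170,180,190,200,207):
    s=hsv[r,215:310,1].astype(int); v=hsv[r,215:310,2]
    idx=np.where(s<75)[0]+215
    print(r,idx.min() if len(idx) else None,idx.max() if len(idx) else None,len(idx))
print(hsv[200:225,264].tolist())
print(hsv[80:125,260].tolist())
E
python3 -c "
import cv2
a=cv2.imread('pics/w1.png')
cv2.imwrite('pics/w1c.png',cv2.resize(a[75:230,200:330],None,fx=3.8,fy=3.8,interpolation=cv2.INTER_CUBIC))"
```

```text
95 239 278 40
100 239 278 40
120 241 283 43
130 238 284 47
140 237 284 48
150 237 285 49
160 238 285 48
170 239 286 48
180 240 287 48
190 241 288 48
200 242 288 47
207 242 287 46
[[5, 40, 115], [6, 41, 117], [6, 41, 119], [9, 44, 117], [5, 42, 114], [0, 36, 120], [7, 45, 118], [8, 44, 117], [6, 41, 117], [8, 37, 123], [10, 41, 131], [11, 38, 136], [17, 36, 136], [15, 37, 138], [13, 46, 140], [16, 54, 132], [14, 66, 123], [14, 90, 113], [16, 103, 104], [14, 121, 101], [15, 118, 99], [14, 113, 104], [16, 119, 101], [14, 121, 99], [15, 118, 102]]
[[15, 112, 169], [15, 118, 167], [16, 114, 168], [15, 116, 167], [15, 117, 172], [15, 116, 165], [15, 113, 156], [14, 107, 145], [14, 104, 125], [14, 88, 107], [11, 69, 92], [13, 25, 72], [170, 12, 63], [165, 8, 66], [0, 4, 66], [0, 12, 66], [150, 4, 68], [150, 12, 63], [165, 8, 62], [60, 4, 64], [30, 9, 59], [0, 4, 61], [90, 4, 58], [150, 9, 59], [150, 4, 57], [30, 4, 58], [130, 13, 57], [0, 4, 57], [120, 4, 57], [170, 13, 57], [38, 16, 63], [15, 20, 75], [18, 15, 87], [17, 24, 97], [20, 20, 114], [21, 20, 126], [19, 20, 137], [23, 25, 135], [19, 30, 136], [19, 32, 134], [20, 40, 128], [23, 44, 121], [21, 48, 122], [16, 40, 120], [18, 37, 118]]
```

View pics/w1c.png

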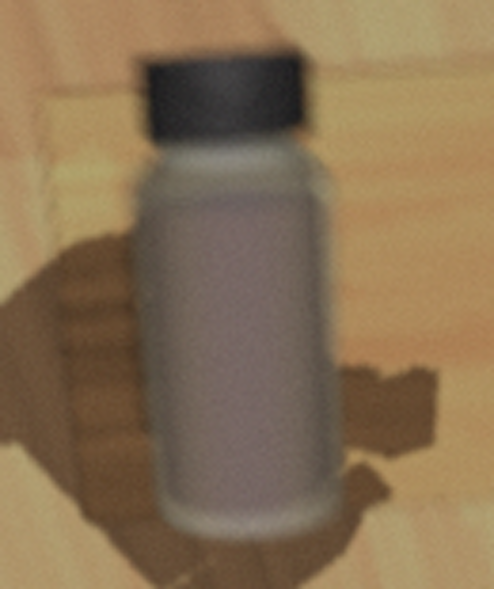

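```bash
python3 - <<'E'
from h import *
f=load('w1')
P=lambda c:((c[0]+.5)/3.8-.5+200,(c[1]+.5)/3.8-.5+75)
A=[]
for l,r in [((140,250),(329,250)),((147,350),(335,350)),((152,450),(341,450)),((148,100),(304,100))]:
    a,b=onz(f,P(l),.055),onz(f,P(r),.055);A.append((a+b)/2);print((a+b)[:2]/2,np.linalg.norm(a-b))
d=A[2]-A[0];print('yaw',np.degrees(np.arctan2(d[1],d[0])))
d=A[2]-A[3];print('yaw cap-body',np.degrees(np.arctan2(d[1],d[0])))
b=onz(f,P((250,536)),.078);c=onz(f,P((226,57)),.070);print('base',b,'capend',c,np.linalg.norm((b-c)[:2]))
d=b-c;print(np.degrees(np.arctan2(d[1],d[0])), c+d*72/118)
E
```

```text
[0.4367517  0.28420122] 0.04783811772188624
[0.43035731 0.25906181] 0.04886805493663773
[0.4233581  0.23261276] 0.05050985515388883
[0.44604827 0.31948766] 0.03801322249888868
yaw -104.55403451323839
yaw cap-body -104.63763923171886
base [0.41902337 0.21778631 0.078     ] capend [0.44904312 0.32883203 0.07      ] 0.11503189817814476
-105.12756307695673 [0.43072599 0.26107531 0.07488136]
```

The jar's centre is about (0.4305, 0.261) with its yaw at -104.7°, and two views agree on this. I'll align above it first.

```bash
python3 - <<'E'
from h import *
plan([.4305,.261,.13],Rt(75.3),5)
E
```

```text
t 1.4 pos [0.4223 0.2463 0.2132] F [ 1.51 -2.24 -0.26] w 1.003
rot total tool [-0.08  0.56 -4.02] shift tool [0.0173 0.0032 0.083 ]
{"tx":0.0035,"ty":0.0006,"tz":0.0166,"ax":-0.02,"ay":0.11,"az":-0.80,"jaw":0}
{"tx":0.0034,"ty":0.0007,"tz":0.0166,"ax":-0.02,"ay":0.11,"az":-0.80,"jaw":0}
{"tx":0.0034,"ty":0.0007,"tz":0.0166,"ax":-0.02,"ay":0.11,"az":-0.80,"jaw":0}
{"tx":0.0033,"ty":0.0008,"tz":0.0166,"ax":-0.02,"ay":0.11,"az":-0.80,"jaw":0}
{"tx":0.0033,"ty":0.0008,"tz":0.0166,"ax":-0.02,"ay":0.11,"az":-0.80,"jaw":0}
```

Emit:
move_arm:
  rows:
    - {"tx": 0.0035, "ty": 0.0007, "tz": 0.017, "ax": 0, "ay": 0.1, "az": -0.8, "jaw": 0}
    - {"tx": 0.0035, "ty": 0.0007, "tz": 0.017, "ax": 0, "ay": 0.1, "az": -0.8, "jaw": 0}
    - {"tx": 0.0034, "ty": 0.0007, "tz": 0.017, "ax": 0, "ay": 0.1, "az": -0.8, "jaw": 0}
    - {"tx": 0.0033, "ty": 0.0008, "tz": 0.016, "ax": 0, "ay": 0.1, "az": -0.8, "jaw": 0}
    - {"tx": 0.0033, "ty": 0.0008, "tz": 0.016, "ax": 0, "ay": 0.1, "az": -0.8, "jaw": 0}
    - {"tx": 0, "ty": 0, "tz": 0, "ax": 0, "ay": 0, "az": 0, "jaw": 0}

```text
time: 2.0
tool_pos: [0.4314, 0.2592, 0.1268]
tool_rot: [-0.0, 0.792, 0.61, -0.001]
contact_force: [0.5, -0.4, -0.3]
gripper_width: 0.999
```

```bash
python3 - <<'E'
from h import *
save('wrist','w2')
plan([.4305,.261,.031],Rt(75.3),6)
E
```

```text
t 2.05 pos [0.4321 0.2594 0.1281] F [-0.65  0.27  0.35] w 1.003
rot total tool [ 0.   -0.03 -0.09] shift tool [ 0.0011 -0.0019  0.0971]
{"tx":0.0002,"ty":-0.0003,"tz":0.0162,"ax":0.00,"ay":-0.00,"az":-0.01,"jaw":0}
{"tx":0.0002,"ty":-0.0003,"tz":0.0162,"ax":0.00,"ay":-0.00,"az":-0.01,"jaw":0}
{"tx":0.0002,"ty":-0.0003,"tz":0.0162,"ax":0.00,"ay":-0.00,"az":-0.01,"jaw":0}
{"tx":0.0002,"ty":-0.0003,"tz":0.0162,"ax":0.00,"ay":-0.00,"az":-0.01,"jaw":0}
{"tx":0.0002,"ty":-0.0003,"tz":0.0162,"ax":0.00,"ay":-0.00,"az":-0.01,"jaw":0}
{"tx":0.0002,"ty":-0.0003,"tz":0.0162,"ax":0.00,"ay":-0.00,"az":-0.01,"jaw":0}
```

View pics/w2.png

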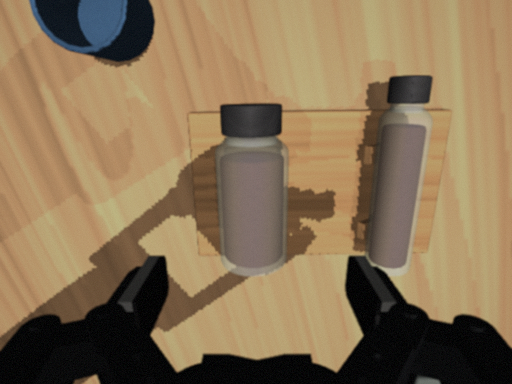

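```bash
python3 - <<'E'
from h import *
f=load('w2')
for r,l,rr in [(160,217,287),(200,218.5,287),(240,220.5,286.5)]:
    a,b=onz(f,(l,r),.055),onz(f,(rr,r),.055);print((a+b)/2,np.linalg.norm(a-b))
print(onz(f,(253,274),.078))
E
```

```text
[0.43822223 0.29587311 0.055     ] 0.04890358828070589
[0.43111172 0.26722282 0.055     ] 0.04987555917508375
[0.42336419 0.23601589 0.055     ] 0.05022066466147522
[0.41934695 0.22130705 0.078     ]
```

Emit:
move_arm:
  rows:
    - {"tx": 0.0005, "ty": -0.0008, "tz": 0.018, "ax": 0, "ay": 0, "az": 0, "jaw": 0}
    - {"tx": 0.0005, "ty": -0.0006, "tz": 0.018, "ax": 0, "ay": 0, "az": 0, "jaw": 0}
    - {"tx": 0.0005, "ty": -0.0005, "tz": 0.018, "ax": 0, "ay": 0, "az": 0, "jaw": 0}
    - {"tx": 0.0005, "ty": -0.0005, "tz": 0.018, "ax": 0, "ay": 0, "az": 0, "jaw": 0}
    - {"tx": 0.0003, "ty": -0.0002, "tz": 0.015, "ax": 0, "ay": 0, "az": 0, "jaw": 0}
    - {"tx": 0, "ty": 0, "tz": 0.01, "ax": 0, "ay": 0, "az": 0, "jaw": 0}
    - {"tx": 0, "ty": 0, "tz": 0, "ax": 0, "ay": 0, "az": 0, "jaw": 0}

```text
time: 2.75
tool_pos: [0.4359, 0.2651, 0.0372]
tool_rot: [0.002, 0.792, 0.61, 0.007]
contact_force: [0.5, 0.0, 0.1]
gripper_width: 1.004
```

```bash
python3 - <<'E'
from h import *
plan([.4302,.2625,.031],Rt(75.3),3)
print(manip.state()['joint_vel'].round(3))
E
```

```text
t 2.75 pos [0.4359 0.2651 0.0372] F [0.54 0.04 0.1 ] w 1.004
rot total tool [ 0.66 -0.5  -0.08] shift tool [-0.004  -0.0049  0.0061]
{"tx":-0.0013,"ty":-0.0016,"tz":0.0020,"ax":0.22,"ay":-0.17,"az":-0.03,"jaw":0}
{"tx":-0.0013,"ty":-0.0016,"tz":0.0021,"ax":0.22,"ay":-0.17,"az":-0.03,"jaw":0}
{"tx":-0.0013,"ty":-0.0016,"tz":0.0021,"ax":0.22,"ay":-0.17,"az":-0.03,"jaw":0}
[ 0.001 -0.018 -0.019 -0.001  0.006  0.   ]
```

Emit:
move_arm:
  rows:
    - {"tx": -0.0013, "ty": -0.0016, "tz": 0.002, "ax": 0.2, "ay": -0.2, "az": 0, "jaw": 0}
    - {"tx": -0.0013, "ty": -0.0016, "tz": 0.002, "ax": 0.2, "ay": -0.2, "az": 0, "jaw": 0}
    - {"tx": -0.0013, "ty": -0.0016, "tz": 0.002, "ax": 0.2, "ay": -0.1, "az": 0, "jaw": 0}
    - {"tx": 0, "ty": 0, "tz": 0, "ax": 0, "ay": 0, "az": 0, "jaw": 0}

```text
time: 3.15
tool_pos: [0.432, 0.2633, 0.0342]
tool_rot: [0.001, 0.792, 0.61, 0.002]
contact_force: [-0.4, -0.5, -0.5]
gripper_width: 0.998
```

```bash
python3 - <<'E'
from h import *
plan([.4302,.2625,.031],Rt(75.3),3)
E
```

```text
t 3.15 pos [0.432  0.2633 0.0342] F [-0.4  -0.52 -0.5 ] w 0.998
rot total tool [ 0.26 -0.14 -0.07] shift tool [-0.0013 -0.0016  0.0032]
{"tx":-0.0004,"ty":-0.0005,"tz":0.0011,"ax":0.09,"ay":-0.05,"az":-0.02,"jaw":0}
{"tx":-0.0004,"ty":-0.0005,"tz":0.0011,"ax":0.09,"ay":-0.05,"az":-0.02,"jaw":0}
{"tx":-0.0004,"ty":-0.0005,"tz":0.0011,"ax":0.09,"ay":-0.05,"az":-0.02,"jaw":0}
```

Emit:
move_arm:
  rows:
    - {"tx": -0.001, "ty": -0.0015, "tz": 0.003, "ax": 0.2, "ay": -0.1, "az": 0, "jaw": 0}
    - {"tx": 0, "ty": 0, "tz": 0, "ax": 0, "ay": 0, "az": 0, "jaw": 255}
    - {"tx": 0, "ty": 0, "tz": 0, "ax": 0, "ay": 0, "az": 0, "jaw": 255}
    - {"tx": 0, "ty": 0, "tz": 0, "ax": 0, "ay": 0, "az": 0, "jaw": 255}
    - {"tx": 0, "ty": 0, "tz": 0, "ax": 0, "ay": 0, "az": 0, "jaw": 255}
    - {"tx": 0, "ty": 0, "tz": 0, "ax": 0, "ay": 0, "az": 0, "jaw": 255}
    - {"tx": 0, "ty": 0, "tz": 0, "ax": 0, "ay": 0, "az": 0, "jaw": 255}

```text
time: 3.85
tool_pos: [0.4291, 0.2633, 0.032]
tool_rot: [-0.001, 0.792, 0.61, -0.001]
contact_force: [-0.8, -0.3, 0.9]
gripper_width: 0.59
```

```bash
python3 - <<'E'
from h import *
save('wrist','w3')
plan([.4302,.2625,.031],Rt(75.3),1)
E
```

```text
t 3.9 pos [0.4291 0.2633 0.032 ] F [-0.39 -0.97  0.91] w 0.581
rot total tool [-0.16 -0.04 -0.07] shift tool [-0.0005  0.0013  0.001 ]
{"tx":-0.0005,"ty":0.0013,"tz":0.0010,"ax":-0.16,"ay":-0.04,"az":-0.07,"jaw":0}
```

View pics/w3.png

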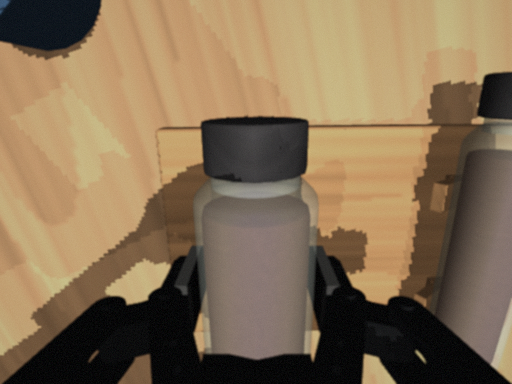

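```bash
python3 - <<'E'
from h import *
f=load('top0');im=f['color'];hsv=cv2.cvtColor(im,cv2.COLOR_RGB2HSV)
m=(hsv[...,1]<70).astype(np.uint8);roi=np.zeros_like(m);roi[150:232,252:362]=1;m*=roi
m=cv2.morphologyEx(m,cv2.MORPH_CLOSE,np.ones((5,5),np.uint8))
n,l,s,c=cv2.connectedComponentsWithStats(m);k=1+np.argmax(s[1:,4]);m=(l==k).astype(np.uint8)
print(s[k])
vis=im.copy();vis[m>0]=(255,0,0);cv2.imwrite('pics/mask.png',cv2.resize(np.hstack([vis[145:235,248:365],im[145:235,248:365]])[:,:,::-1],None,fx=3.4,fy=3.4))
cn=max(cv2.findContours(m,0,cv2.CHAIN_APPROX_NONE)[0],key=len)[:,0].astype(float)
# world pts on plate top
W=np.array([onz(f,p,.012)[:2] for p in cn])
yaw=np.radians(-105.3);o=np.array([.562,-.1566])
ex=np.array([np.cos(yaw),np.sin(yaw)]);ey=np.array([-ex[1],ex[0]])
q=np.c_[(W-o)@ex,(W-o)@ey]
for name,sel,ax in [('y+',(abs(q[:,1]-.06)<.012)&(q[:,0]>-.14)&(q[:,0]<.05),1),('y-',(abs(q[:,1]+.06)<.012)&(q[:,0]>-.14)&(q[:,0]<.08),1),('x-',(abs(q[:,0]+.15)<.012)&(abs(q[:,1])<.05),0)]:
    a,b=(q[sel][:,1-ax],q[sel][:,ax]);p=np.polyfit(a,b,1);print(name,sel.sum(),p[1],np.degrees(np.arctan(p[0])),np.std(b-np.polyval(p,a)))
E
```

```text
[ 256  158  106   63 3934]
y+ 61 0.05884991426176217 -0.7465923467348569 0.0008791926464389975
y- 72 -0.05946704934144756 -0.6866676655271533 0.0009025245569817319
x- 32 -0.15074554468508405 0.9259649410411455 0.0008087424593604648
```

View pics/mask.png

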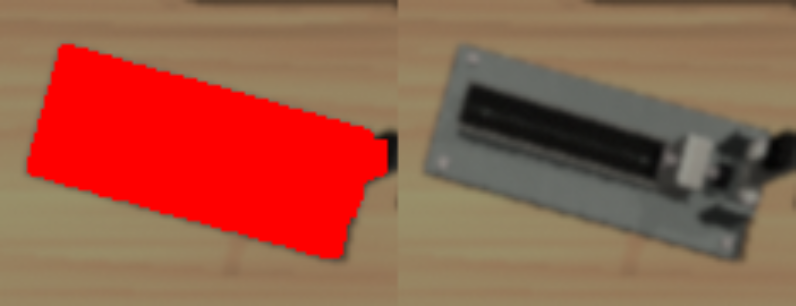

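```bash
python3 - <<'E'
from h import *
plan([.430,.263,.16],Rt(75.3),4)
E
```

```text
t 3.9 pos [0.4291 0.2633 0.032 ] F [-0.39 -0.97  0.91] w 0.581
rot total tool [-0.16 -0.04 -0.07] shift tool [-0.      0.0006 -0.128 ]
{"tx":-0.0000,"ty":0.0002,"tz":-0.0320,"ax":-0.04,"ay":-0.01,"az":-0.02,"jaw":0}
{"tx":-0.0000,"ty":0.0002,"tz":-0.0320,"ax":-0.04,"ay":-0.01,"az":-0.02,"jaw":0}
{"tx":-0.0000,"ty":0.0002,"tz":-0.0320,"ax":-0.04,"ay":-0.01,"az":-0.02,"jaw":0}
{"tx":-0.0000,"ty":0.0002,"tz":-0.0320,"ax":-0.04,"ay":-0.01,"az":-0.02,"jaw":0}
```

Emit:
move_arm:
  rows:
    - {"tx": 0, "ty": 0, "tz": -0.02, "ax": 0, "ay": 0, "az": 0, "jaw": 255}
    - {"tx": 0, "ty": 0, "tz": -0.032, "ax": 0, "ay": 0, "az": 0, "jaw": 255}
    - {"tx": 0, "ty": 0, "tz": -0.032, "ax": 0, "ay": 0, "az": 0, "jaw": 255}
    - {"tx": 0, "ty": 0, "tz": -0.032, "ax": 0, "ay": 0, "az": 0, "jaw": 255}
    - {"tx": 0, "ty": 0, "tz": -0.012, "ax": 0, "ay": 0, "az": 0, "jaw": 255}
    - {"tx": 0, "ty": 0, "tz": 0, "ax": 0, "ay": 0, "az": 0, "jaw": 255}

```text
time: 4.5
tool_pos: [0.4251, 0.2606, 0.1563]
tool_rot: [-0.003, 0.792, 0.61, -0.007]
contact_force: [1.0, -0.2, -4.4]
gripper_width: 0.592
```

```bash
cat >> h.py <<'E'
YAW=-106.05; O=np.array([.5623,-.1552,0])
def bedR():
    y=np.radians(YAW);ex=np.array([np.cos(y),np.sin(y),0]);ez=np.array([0,0,1.]);ey=np.cross(ez,ex)
    L=np.stack([ex,ey,ez],1);return Ro.from_matrix(L)*Ro.from_euler('y',5,degrees=True)
def bed2w(p): return O+np.array([0,0,.034])+bedR().apply(p)
def w2bed(p): return bedR().inv().apply(np.array(p)-O-np.array([0,0,.034]))
def toolR(): return Rt(YAW+180,5)
E
python3 - <<'E'
from h import *
save('wrist','w4')
print(bedR().apply([1,0,0]),toolR().apply([1,0,0]),toolR().apply([0,0,1]))
print(cur()[0]['gripper_width'])
# jar centre above bed: base at about -.02 => jar x=-.066
t=bed2w([-.066,0,.032-.019+.10]);print(t)
plan(t,toolR(),12)
E
```

```text
[-0.27542403 -0.95736382 -0.08715574] [0.27542403 0.95736382 0.08715574] [ 0.02409648  0.08375848 -0.9961947 ]
0.5906119476134699
[ 0.57775508 -0.1014787   0.15232228]
t 4.55 pos [0.4246 0.2604 0.1552] F [ 0.28  0.46 -2.73] w 0.591
rot total tool [-0.88  5.56  1.19] shift tool [-0.3106  0.2406  0.0024]
{"tx":-0.0259,"ty":0.0201,"tz":0.0002,"ax":-0.07,"ay":0.46,"az":0.10,"jaw":0}
{"tx":-0.0259,"ty":0.0201,"tz":0.0000,"ax":-0.07,"ay":0.46,"az":0.10,"jaw":0}
{"tx":-0.0258,"ty":0.0201,"tz":-0.0002,"ax":-0.07,"ay":0.46,"az":0.10,"jaw":0}
{"tx":-0.0258,"ty":0.0202,"tz":-0.0003,"ax":-0.07,"ay":0.46,"az":0.10,"jaw":0}
{"tx":-0.0257,"ty":0.0202,"tz":-0.0005,"ax":-0.07,"ay":0.46,"az":0.10,"jaw":0}
{"tx":-0.0257,"ty":0.0203,"tz":-0.0007,"ax":-0.07,"ay":0.46,"az":0.10,"jaw":0}
{"tx":-0.0257,"ty":0.0203,"tz":-0.0009,"ax":-0.07,"ay":0.46,"az":0.10,"jaw":0}
{"tx":-0.0256,"ty":0.0204,"tz":-0.0011,"ax":-0.07,"ay":0.46,"az":0.10,"jaw":0}
{"tx":-0.0256,"ty":0.0204,"tz":-0.0013,"ax":-0.07,"ay":0.46,"az":0.10,"jaw":0}
{"tx":-0.0255,"ty":0.0205,"tz":-0.0014,"ax":-0.07,"ay":0.46,"az":0.10,"jaw":0}
{"tx":-0.0255,"ty":0.0205,"tz":-0.0016,"ax":-0.07,"ay":0.46,"az":0.10,"jaw":0}
{"tx":-0.0254,"ty":0.0206,"tz":-0.0018,"ax":-0.07,"ay":0.46,"az":0.10,"jaw":0}
```

View pics/w4.png

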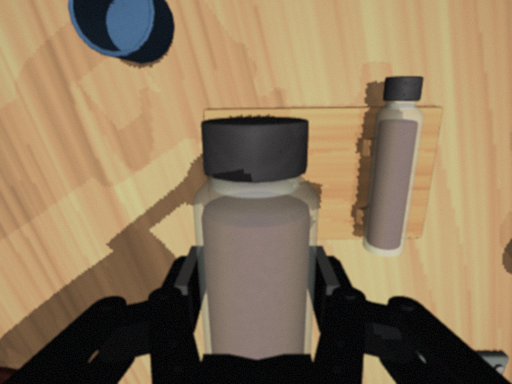

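Emit:
move_arm:
  rows:
    - {"tx": -0.02, "ty": 0.016, "tz": -0.002, "ax": 0, "ay": 0.4, "az": 0.1, "jaw": 255}
    - {"tx": -0.027, "ty": 0.021, "tz": -0.001, "ax": -0.1, "ay": 0.5, "az": 0.1, "jaw": 255}
    - {"tx": -0.027, "ty": 0.021, "tz": -0.001, "ax": -0.1, "ay": 0.5, "az": 0.1, "jaw": 255}
    - {"tx": -0.027, "ty": 0.021, "tz": -0.001, "ax": -0.1, "ay": 0.5, "az": 0.1, "jaw": 255}
    - {"tx": -0.027, "ty": 0.021, "tz": -0.001, "ax": -0.1, "ay": 0.5, "az": 0.1, "jaw": 255}
    - {"tx": -0.027, "ty": 0.021, "tz": -0.001, "ax": -0.1, "ay": 0.5, "az": 0.1, "jaw": 255}
    - {"tx": -0.027, "ty": 0.021, "tz": -0.001, "ax": -0.1, "ay": 0.5, "az": 0.1, "jaw": 255}
    - {"tx": -0.027, "ty": 0.021, "tz": -0.001, "ax": -0.1, "ay": 0.5, "az": 0.1, "jaw": 255}
    - {"tx": -0.026, "ty": 0.02, "tz": -0.001, "ax": -0.1, "ay": 0.5, "az": 0.1, "jaw": 255}
    - {"tx": -0.02, "ty": 0.018, "tz": -0.001, "ax": -0.1, "ay": 0.5, "az": 0.1, "jaw": 255}
    - {"tx": 0, "ty": 0, "tz": 0, "ax": 0, "ay": 0, "az": 0, "jaw": 255}

```text
time: 5.65
tool_pos: [0.5404, -0.0502, 0.1237]
tool_rot: [-0.036, 0.797, 0.603, 0.015]
contact_force: [-0.1, 0.5, -4.2]
gripper_width: 0.593
```

```bash
python3 - <<'E'
from h import *
save('wrist','w5');save('top','t5');save('scene','s5')
t=bed2w([-.066,0,.032-.019+.09])
plan(t,toolR(),4)
E
```

```text
t 5.8 pos [ 0.5392 -0.0469  0.1241] F [-0.21  0.41 -3.75] w 0.59
rot total tool [-2.42  1.09  0.32] shift tool [-0.0399  0.0509 -0.0232]
{"tx":-0.0100,"ty":0.0127,"tz":-0.0058,"ax":-0.61,"ay":0.27,"az":0.08,"jaw":0}
{"tx":-0.0099,"ty":0.0128,"tz":-0.0057,"ax":-0.61,"ay":0.27,"az":0.08,"jaw":0}
{"tx":-0.0099,"ty":0.0129,"tz":-0.0056,"ax":-0.61,"ay":0.27,"az":0.08,"jaw":0}
{"tx":-0.0098,"ty":0.0130,"tz":-0.0055,"ax":-0.61,"ay":0.27,"az":0.08,"jaw":0}
```

View pics/w5.png

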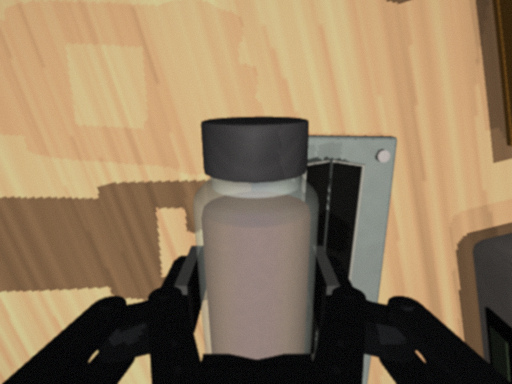

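View pics/s5.png

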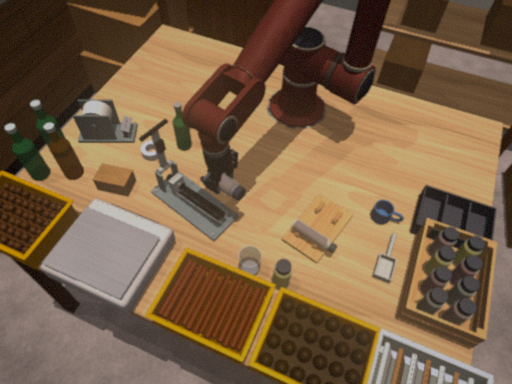

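```bash
python3 - <<'E'
from h import *
f=load('w5')
L=lambda x,y,z:O+Ro.from_euler('z',YAW,degrees=True).apply([x,y,z])
pts={'corner':L(-.15,.06,.012),'side':L(-.05,.06,.012),'apexend':bed2w([-.135,0,0]),'apexmid':bed2w([-.08,0,0]),'flank':bed2w([-.135,.022,.013]),'flank-80':bed2w([-.08,.022,.013])}
im=cv2.imread('pics/w5.png')
for k,p in pts.items():
    u=proj(f,p)[0];print(k,u);cv2.circle(im,tuple(int(round(v)) for v in u),1,(0,0,255),-1)
cv2.imwrite('pics/w5c.png',cv2.resize(im[100:330,280:430],None,fx=2.6*2/2,fy=2.6,interpolation=cv2.INTER_CUBIC))
E
```

```text
corner [397.30308107 138.6292981 ]
side [384.09781468 252.47181476]
apexend [329.7650743  162.47416311]
apexmid [324.10427846 231.48054236]
flank [365.64223493 167.22547891]
flank-80 [356.81097011 239.67179414]
```

View pics/w5c.png

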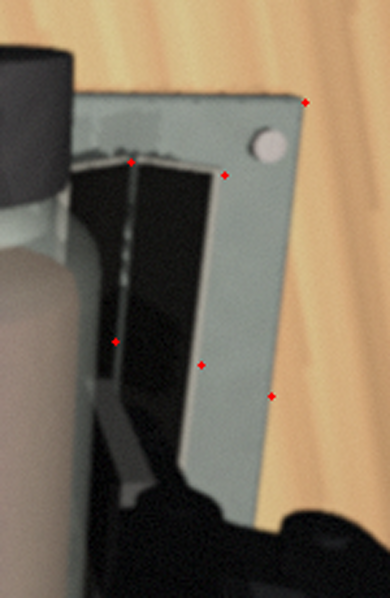

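```bash
sed -i 's/^YAW=.*/YAW=-105.7; O=np.array([.5633,-.1555,0])/' h.py; python3 - <<'E'
from h import *
t=bed2w([-.066,0,.032-.019+.06])
plan(t,toolR(),4)
E
```

```text
t 5.8 pos [ 0.5392 -0.0469  0.1241] F [-0.21  0.41 -3.75] w 0.59
rot total tool [-2.39  1.09 -0.03] shift tool [-0.0393  0.0529  0.0067]
{"tx":-0.0098,"ty":0.0132,"tz":0.0017,"ax":-0.60,"ay":0.27,"az":-0.01,"jaw":0}
{"tx":-0.0098,"ty":0.0132,"tz":0.0018,"ax":-0.60,"ay":0.27,"az":-0.01,"jaw":0}
{"tx":-0.0099,"ty":0.0132,"tz":0.0019,"ax":-0.60,"ay":0.27,"az":-0.01,"jaw":0}
{"tx":-0.0099,"ty":0.0132,"tz":0.0020,"ax":-0.60,"ay":0.27,"az":-0.01,"jaw":0}
```

Emit:
move_arm:
  rows:
    - {"tx": -0.008, "ty": 0.011, "tz": -0.002, "ax": -0.6, "ay": 0.3, "az": 0, "jaw": 255}
    - {"tx": -0.01, "ty": 0.013, "tz": -0.001, "ax": -0.6, "ay": 0.3, "az": 0, "jaw": 255}
    - {"tx": -0.01, "ty": 0.013, "tz": -0.001, "ax": -0.6, "ay": 0.3, "az": 0, "jaw": 255}
    - {"tx": -0.01, "ty": 0.013, "tz": 0, "ax": -0.6, "ay": 0.3, "az": 0, "jaw": 255}
    - {"tx": 0, "ty": 0, "tz": 0, "ax": 0, "ay": 0, "az": 0, "jaw": 255}

```text
time: 6.3
tool_pos: [0.58, -0.0988, 0.1228]
tool_rot: [-0.026, 0.795, 0.605, 0.037]
contact_force: [0.6, -0.1, -2.8]
gripper_width: 0.585
```

```bash
python3 - <<'E'
from h import *
save('wrist','w6')
t=bed2w([-.066,0,.032-.019+.04])
plan(t,toolR(),3)
E
```

```text
t 6.35 pos [ 0.5795 -0.0981  0.1228] F [ 0.74 -0.29 -2.47] w 0.592
rot total tool [ 0.14 -0.19  0.24] shift tool [-0.0012 -0.0001  0.0302]
{"tx":-0.0004,"ty":-0.0000,"tz":0.0101,"ax":0.05,"ay":-0.06,"az":0.08,"jaw":0}
{"tx":-0.0004,"ty":-0.0000,"tz":0.0101,"ax":0.05,"ay":-0.06,"az":0.08,"jaw":0}
{"tx":-0.0004,"ty":-0.0000,"tz":0.0101,"ax":0.05,"ay":-0.06,"az":0.08,"jaw":0}
```

View pics/w6.png

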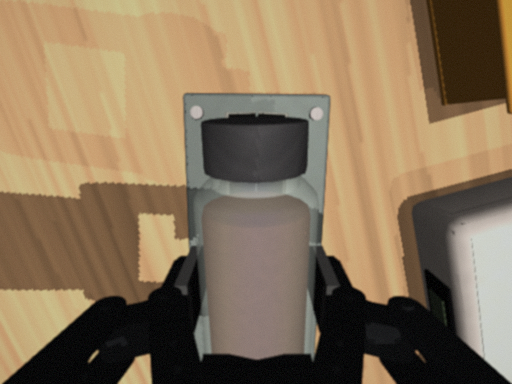

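```bash
python3 - <<'E'
from h import *
f=load('w6');hsv=cv2.cvtColor(f['color'],cv2.COLOR_RGB2HSV)
for r in (105,112,150,180,210):
    s=hsv[r,:,1]; idx=[c for c in range(165,350) if s[c]<60]; l,rr=idx[0],idx[-1]
    a,b=onz(f,(l-.5,r),.012),onz(f,(rr+.5,r),.012)
    print(r,l,rr,w2bed(a)[:2].round(4),w2bed(b)[:2].round(4))
print('corners',[w2bed(onz(f,p,.012)).round(4) for p in [(183.5,94),(330,94)]])
s,p,R=cur();print('tool in bed',w2bed(p))
# jar cap in hand: cap edges, row 150, at axis height
for r,l,rr in [(140,202,308),(160,202.5,307.5)]:
    z=p[2]+.024
    print(w2bed((onz(f,(l,r),z)+onz(f,(rr,r),z))/2).round(4))
E
```

```text
105 184 329 [-0.1396 -0.0575] [-0.1401  0.0602]
112 184 328 [-0.1342 -0.0578] [-0.1347  0.0597]
150 185 326 [-0.1037 -0.0584] [-0.1042  0.0597]
180 187 324 [-0.0786 -0.0578] [-0.079   0.0593]
210 188 322 [-0.0523 -0.0582] [-0.0527  0.059 ]
corners [array([-0.1481, -0.0572, -0.035 ]), array([-0.1486,  0.0601, -0.0351])]
tool in bed [-6.71175640e-02  6.35965595e-05  8.32427802e-02]
[-0.13    0.0003  0.1018]
[-0.1221  0.0003  0.1025]
```

```bash
sed -i 's/^YAW=.*/YAW=-105.7; O=np.array([.5639,-.1557,0])/' h.py; python3 - <<'E'
from h import *
t=bed2w([-.066,0,.018])
plan(t,toolR(),5)
E
```

```text
t 6.35 pos [ 0.5795 -0.0981  0.1228] F [ 0.74 -0.29 -2.47] w 0.592
rot total tool [ 0.14 -0.19  0.24] shift tool [-0.0014  0.0004  0.0652]
{"tx":-0.0003,"ty":0.0001,"tz":0.0130,"ax":0.03,"ay":-0.04,"az":0.05,"jaw":0}
{"tx":-0.0003,"ty":0.0001,"tz":0.0130,"ax":0.03,"ay":-0.04,"az":0.05,"jaw":0}
{"tx":-0.0003,"ty":0.0001,"tz":0.0130,"ax":0.03,"ay":-0.04,"az":0.05,"jaw":0}
{"tx":-0.0002,"ty":0.0001,"tz":0.0130,"ax":0.03,"ay":-0.04,"az":0.05,"jaw":0}
{"tx":-0.0002,"ty":0.0001,"tz":0.0130,"ax":0.03,"ay":-0.04,"az":0.05,"jaw":0}
```

Emit:
move_arm:
  rows:
    - {"tx": 0, "ty": 0, "tz": 0.01, "ax": 0, "ay": 0, "az": 0, "jaw": 255}
    - {"tx": 0, "ty": 0, "tz": 0.01, "ax": 0, "ay": 0, "az": 0, "jaw": 255}
    - {"tx": 0, "ty": 0, "tz": 0.01, "ax": 0, "ay": 0, "az": 0, "jaw": 255}
    - {"tx": 0, "ty": 0, "tz": 0.01, "ax": 0, "ay": 0, "az": 0, "jaw": 255}
    - {"tx": 0, "ty": 0, "tz": 0, "ax": 0, "ay": 0, "az": 0, "jaw": 255}

```text
time: 6.85
tool_pos: [0.5793, -0.0932, 0.078]
tool_rot: [-0.028, 0.795, 0.605, 0.036]
contact_force: [-0.3, 0.2, -4.3]
gripper_width: 0.595
```

```bash
python3 - <<'E'
from h import *
t=bed2w([-.066,0,.018])
plan(t,toolR(),4)
E
```

```text
t 6.85 pos [ 0.5793 -0.0932  0.078 ] F [-0.3   0.22 -4.34] w 0.595
rot total tool [-0.05 -0.24  0.27] shift tool [-0.002   0.0021  0.0203]
{"tx":-0.0005,"ty":0.0005,"tz":0.0051,"ax":-0.01,"ay":-0.06,"az":0.07,"jaw":0}
{"tx":-0.0005,"ty":0.0005,"tz":0.0051,"ax":-0.01,"ay":-0.06,"az":0.07,"jaw":0}
{"tx":-0.0005,"ty":0.0005,"tz":0.0051,"ax":-0.01,"ay":-0.06,"az":0.07,"jaw":0}
{"tx":-0.0005,"ty":0.0005,"tz":0.0051,"ax":-0.01,"ay":-0.06,"az":0.07,"jaw":0}
```

Emit:
move_arm:
  rows:
    - {"tx": -0.0005, "ty": 0.0008, "tz": 0.005, "ax": 0, "ay": -0.1, "az": 0.1, "jaw": 255}
    - {"tx": -0.0005, "ty": 0.0008, "tz": 0.005, "ax": 0, "ay": 0, "az": 0.1, "jaw": 255}
    - {"tx": -0.0005, "ty": 0.0006, "tz": 0.004, "ax": 0, "ay": -0.1, "az": 0.1, "jaw": 255}
    - {"tx": 0, "ty": 0, "tz": 0, "ax": 0, "ay": 0, "az": 0, "jaw": 255}

```text
time: 7.25
tool_pos: [0.5815, -0.0936, 0.0625]
tool_rot: [-0.027, 0.796, 0.603, 0.035]
contact_force: [0.4, 0.7, -2.9]
gripper_width: 0.59
```

```bash
python3 - <<'E'
from h import *
t=bed2w([-.066,0,.012])
plan(t,toolR(),1)
E
```

```text
t 7.25 pos [ 0.5815 -0.0936  0.0625] F [ 0.41  0.73 -2.92] w 0.59
rot total tool [-0.07 -0.02 -0.01] shift tool [-0.0008 -0.0001  0.0108]
{"tx":-0.0008,"ty":-0.0001,"tz":0.0108,"ax":-0.07,"ay":-0.02,"az":-0.01,"jaw":0}
```

Emit:
move_arm:
  rows:
    - {"tx": -0.0002, "ty": 0, "tz": 0.003, "ax": 0, "ay": 0, "az": 0, "jaw": 255}
    - {"tx": -0.0002, "ty": 0, "tz": 0.003, "ax": 0, "ay": 0, "az": 0, "jaw": 255}
    - {"tx": 0, "ty": 0, "tz": 0.002, "ax": 0, "ay": 0, "az": 0, "jaw": 255}

```text
time: 7.55
tool_pos: [0.5824, -0.0937, 0.0551]
tool_rot: [-0.026, 0.796, 0.603, 0.035]
contact_force: [-0.2, 0.2, -2.6]
gripper_width: 0.593
```

```bash
python3 - <<'E'
from h import *
t=bed2w([-.066,0,.012])
plan(t,toolR(),1)
E
```

```text
t 7.55 pos [ 0.5824 -0.0937  0.0551] F [-0.2   0.24 -2.64] w 0.593
rot total tool [ 0.06 -0.01 -0.01] shift tool [-0.0003 -0.0011  0.0034]
{"tx":-0.0003,"ty":-0.0011,"tz":0.0034,"ax":0.06,"ay":-0.01,"az":-0.01,"jaw":0}
```

Emit:
move_arm:
  rows:
    - {"tx": 0, "ty": -0.0008, "tz": 0.001, "ax": 0, "ay": 0, "az": 0, "jaw": 255}
    - {"tx": 0, "ty": -0.0003, "tz": 0.001, "ax": 0, "ay": 0, "az": 0, "jaw": 255}

```text
time: 7.75
tool_pos: [0.5814, -0.0933, 0.0529]
tool_rot: [-0.026, 0.796, 0.603, 0.035]
contact_force: [1.3, -0.1, -2.7]
gripper_width: 0.588
```

```bash
python3 - <<'E'
from h import *
t=bed2w([-.066,0,.012])
plan(t,toolR(),1)
E
```

```text
t 7.75 pos [ 0.5814 -0.0933  0.0529] F [ 1.31 -0.05 -2.75] w 0.588
rot total tool [ 0.06 -0.02 -0.01] shift tool [-0.0002  0.0001  0.0012]
{"tx":-0.0002,"ty":0.0001,"tz":0.0012,"ax":0.06,"ay":-0.02,"az":-0.01,"jaw":0}
```

Emit:
move_arm:
  rows:
    - {"tx": 0, "ty": 0, "tz": 0.001, "ax": 0, "ay": 0, "az": 0, "jaw": 255}
    - {"tx": 0, "ty": 0, "tz": 0.001, "ax": 0, "ay": 0, "az": 0, "jaw": 255}

```text
time: 7.95
tool_pos: [0.5815, -0.0931, 0.0521]
tool_rot: [-0.026, 0.796, 0.603, 0.035]
contact_force: [-5.8, 0.2, 6.3]
gripper_width: 0.592
```

Emit:
move_arm:
  rows:
    - {"tx": 0, "ty": 0, "tz": 0.001, "ax": 0, "ay": 0, "az": 0, "jaw": 255}

```text
time: 8.05
tool_pos: [0.5816, -0.0931, 0.0521]
tool_rot: [-0.026, 0.797, 0.603, 0.035]
contact_force: [-5.2, 0.9, 5.4]
gripper_width: 0.591
```

Emit:
move_arm:
  rows:
    - {"tx": 0, "ty": -0.0008, "tz": 0.0006, "ax": 0, "ay": 0, "az": 0, "jaw": 255}
    - {"tx": 0, "ty": -0.0005, "tz": 0.0008, "ax": 0, "ay": 0, "az": 0, "jaw": 255}

```text
time: 8.25
tool_pos: [0.5815, -0.0931, 0.0521]
tool_rot: [-0.025, 0.797, 0.603, 0.036]
contact_force: [-3.7, 0.4, 4.9]
gripper_width: 0.588
```

```bash
python3 - <<'E'
from h import *
t=bed2w([-.066,0,.012])
plan(t,toolR(),1)
E
```

```text
t 8.25 pos [ 0.5815 -0.0931  0.0521] F [-3.68  0.36  4.93] w 0.588
rot total tool [ 0.19 -0.   -0.05] shift tool [-0.0003 -0.      0.0004]
{"tx":-0.0003,"ty":-0.0000,"tz":0.0004,"ax":0.19,"ay":-0.00,"az":-0.05,"jaw":0}
```

Emit:
move_arm:
  rows:
    - {"tx": 0, "ty": -0.0015, "tz": 0.0008, "ax": 0, "ay": 0, "az": 0, "jaw": 255}
    - {"tx": 0, "ty": -0.0005, "tz": 0.0012, "ax": 0, "ay": 0, "az": 0, "jaw": 255}

```text
time: 8.45
tool_pos: [0.5815, -0.0932, 0.052]
tool_rot: [-0.023, 0.797, 0.603, 0.037]
contact_force: [-5.1, -0.0, 10.1]
gripper_width: 0.59
```

Emit:
move_arm:
  rows:
    - {"tx": 0, "ty": 0, "tz": 0, "ax": 0, "ay": 0, "az": 0, "jaw": 60}
    - {"tx": 0, "ty": 0, "tz": 0, "ax": 0, "ay": 0, "az": 0, "jaw": 0}
    - {"tx": 0, "ty": 0, "tz": 0, "ax": 0, "ay": 0, "az": 0, "jaw": 0}
    - {"tx": 0, "ty": 0, "tz": 0, "ax": 0, "ay": 0, "az": 0, "jaw": 0}
    - {"tx": 0, "ty": 0, "tz": 0, "ax": 0, "ay": 0, "az": 0, "jaw": 0}

```text
time: 8.95
tool_pos: [0.5816, -0.0928, 0.0509]
tool_rot: [-0.023, 0.796, 0.603, 0.038]
contact_force: [-0.3, 1.0, 0.8]
gripper_width: 1.002
```

```bash
python3 - <<'E'
from h import *
save('wrist','w7')
s,p,R=cur();print(w2bed(p))
t=bed2w([-.066,0,.08])
plan(t,toolR(),1)
E
```

```text
[-6.66130852e-02 -5.31169687e-05  1.10961171e-02]
t 9.0 pos [ 0.5815 -0.0927  0.0509] F [-0.25  0.35 -0.33] w 1.0
rot total tool [ 0.51 -0.03 -0.01] shift tool [-0.0006  0.0007 -0.0689]
{"tx":-0.0006,"ty":0.0007,"tz":-0.0689,"ax":0.51,"ay":-0.03,"az":-0.01,"jaw":0}
```

View pics/w7.png

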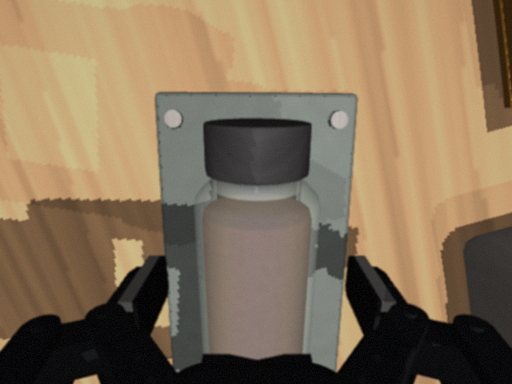

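Emit:
move_arm:
  rows:
    - {"tx": 0, "ty": 0, "tz": -0.01, "ax": 0, "ay": 0, "az": 0, "jaw": 0}
    - {"tx": 0, "ty": 0, "tz": -0.02, "ax": 0.2, "ay": 0, "az": 0, "jaw": 0}
    - {"tx": 0, "ty": 0, "tz": -0.025, "ax": 0.2, "ay": 0, "az": 0, "jaw": 0}
    - {"tx": 0, "ty": 0, "tz": -0.025, "ax": 0.1, "ay": 0, "az": 0, "jaw": 0}
    - {"tx": 0.02, "ty": 0, "tz": -0.005, "ax": 0, "ay": 0, "az": 0, "jaw": 100}
    - {"tx": 0.03, "ty": 0, "tz": -0.005, "ax": 0, "ay": 0, "az": 0, "jaw": 255}
    - {"tx": 0.03, "ty": 0, "tz": -0.005, "ax": 0, "ay": 0, "az": 0, "jaw": 255}
    - {"tx": 0.02, "ty": 0, "tz": 0, "ax": 0, "ay": 0, "az": 0, "jaw": 255}
    - {"tx": 0, "ty": 0, "tz": 0, "ax": 0, "ay": 0, "az": 0, "jaw": 255}

```text
time: 9.9
tool_pos: [0.6077, -0.0033, 0.1652]
tool_rot: [-0.025, 0.797, 0.602, 0.037]
contact_force: [0.6, -0.1, -0.5]
gripper_width: 0.141
```

```bash
python3 - <<'E'
from h import *
save('wrist','w8');save('top','t8')
s,p,R=cur();print(w2bed(p))
t=bed2w([-.175,0,.08])
plan(t,toolR(),1)
E
python3 -c "
import cv2
a=cv2.imread('pics/t8.png')
cv2.imwrite('pics/t8c.png',cv2.resize(a[130:240,230:390],None,fx=4.8,fy=4.8,interpolation=cv2.INTER_CUBIC))"
```

```text
[-0.1674731   0.00096566  0.11640171]
t 10.0 pos [ 0.6072 -0.0051  0.1646] F [-0.55 -0.66 -0.05] w 0.002
rot total tool [ 0.3  -0.02 -0.25] shift tool [ 0.0075 -0.0012  0.0364]
{"tx":0.0075,"ty":-0.0012,"tz":0.0364,"ax":0.30,"ay":-0.02,"az":-0.25,"jaw":0}
```

View pics/w8.png

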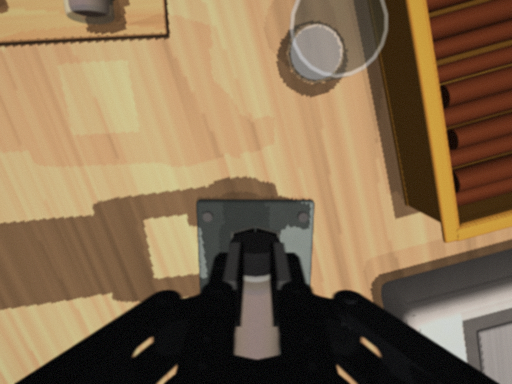

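View pics/t8c.png

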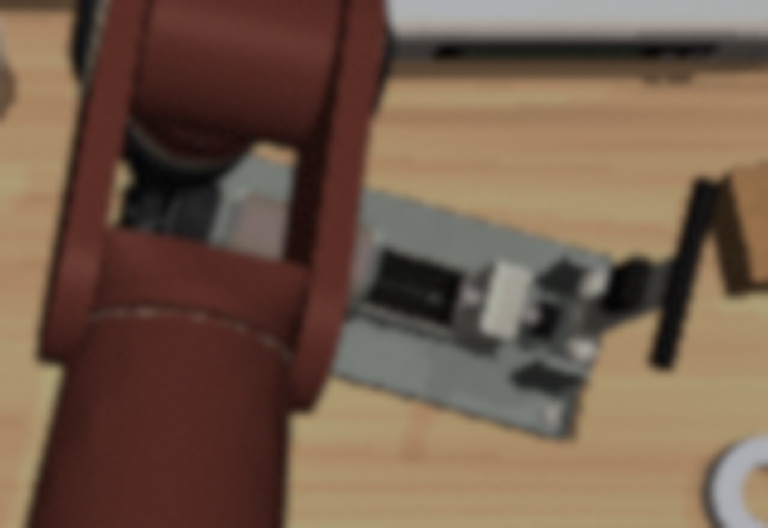

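Emit:
move_arm:
  rows:
    - {"tx": 0.012, "ty": -0.001, "tz": 0.015, "ax": 0.2, "ay": 0, "az": -0.2, "jaw": 255}
    - {"tx": 0.001, "ty": 0, "tz": 0.025, "ax": 0.1, "ay": 0, "az": 0, "jaw": 255}
    - {"tx": 0, "ty": 0, "tz": 0.025, "ax": 0, "ay": 0, "az": 0, "jaw": 255}
    - {"tx": 0, "ty": 0, "tz": 0.02, "ax": 0, "ay": 0, "az": 0, "jaw": 255}
    - {"tx": 0, "ty": 0, "tz": 0, "ax": 0, "ay": 0, "az": 0, "jaw": 255}

```text
time: 10.5
tool_pos: [0.6105, 0.0137, 0.0745]
tool_rot: [-0.028, 0.798, 0.601, 0.034]
contact_force: [-0.6, -0.2, 0.3]
gripper_width: 0.0
```

```bash
python3 - <<'E'
from h import *
s,p,R=cur();print(w2bed(p))
t=bed2w([-.16,0,.024])
plan(t,toolR(),1)
E
```

```text
[-0.17853478 -0.00101038  0.02499742]
t 10.5 pos [0.6105 0.0137 0.0745] F [-0.56 -0.24  0.3 ] w 0.0
rot total tool [-0.16  0.01 -0.33] shift tool [-0.0185  0.0011  0.001 ]
{"tx":-0.0185,"ty":0.0011,"tz":0.0010,"ax":-0.16,"ay":0.01,"az":-0.33,"jaw":0}
```

Emit:
move_arm:
  rows:
    - {"tx": -0.007, "ty": 0.0005, "tz": 0.0005, "ax": 0, "ay": 0, "az": -0.1, "jaw": 255}
    - {"tx": -0.006, "ty": 0.0005, "tz": 0.0, "ax": 0, "ay": 0, "az": -0.1, "jaw": 255}
    - {"tx": -0.005, "ty": 0, "tz": 0, "ax": 0, "ay": 0, "az": -0.1, "jaw": 255}
    - {"tx": -0.004, "ty": 0, "tz": 0, "ax": 0, "ay": 0, "az": 0, "jaw": 255}
    - {"tx": -0.004, "ty": 0, "tz": 0, "ax": 0, "ay": 0, "az": 0, "jaw": 255}
    - {"tx": -0.004, "ty": 0, "tz": 0, "ax": 0, "ay": 0, "az": 0, "jaw": 255}

```text
time: 11.1
tool_pos: [0.6042, -0.0187, 0.0739]
tool_rot: [-0.026, 0.797, 0.603, 0.035]
contact_force: [0.4, 1.7, -0.5]
gripper_width: -0.002
```

```bash
python3 - <<'E'
from h import *
s,p,R=cur();print(w2bed(p), 'Fbed',bedR().inv().apply(s['contact_force']))
plan(bed2w([-.14,0,.024]),toolR(),1)
E
```

```text
[-0.14572647  0.00175821  0.02733142] Fbed [-1.66115709 -0.02043382 -0.64465396]
t 11.1 pos [ 0.6042 -0.0187  0.0739] F [ 0.44  1.65 -0.5 ] w -0.002
rot total tool [ 0.06 -0.05 -0.1 ] shift tool [-0.0057 -0.0018  0.0033]
{"tx":-0.0057,"ty":-0.0018,"tz":0.0033,"ax":0.06,"ay":-0.05,"az":-0.10,"jaw":0}
```

Emit:
move_arm:
  rows:
    - {"tx": -0.004, "ty": -0.0008, "tz": 0.001, "ax": 0, "ay": 0, "az": 0, "jaw": 255}
    - {"tx": -0.004, "ty": -0.0008, "tz": 0.001, "ax": 0, "ay": 0, "az": 0, "jaw": 255}
    - {"tx": -0.004, "ty": -0.0004, "tz": 0.001, "ax": 0, "ay": 0, "az": 0, "jaw": 255}
    - {"tx": -0.004, "ty": -0.0003, "tz": 0.0005, "ax": 0, "ay": 0, "az": 0, "jaw": 255}

```text
time: 11.5
tool_pos: [0.6003, -0.0323, 0.0724]
tool_rot: [-0.026, 0.797, 0.603, 0.04]
contact_force: [1.8, 3.2, 3.1]
gripper_width: -0.006
```

```bash
python3 - <<'E'
from h import *
s,p,R=cur();print(w2bed(p), 'Fbed',bedR().inv().apply(s['contact_force']))
plan(bed2w([-.12,0,.024]),toolR(),1)
E
```

```text
[-0.131503    0.00161478  0.02701827] Fbed [-3.8601717   0.85007878  2.7503904 ]
t 11.5 pos [ 0.6003 -0.0323  0.0724] F [1.79 3.24 3.08] w -0.006
rot total tool [ 0.41 -0.38 -0.07] shift tool [-0.0115 -0.0016  0.0029]
{"tx":-0.0115,"ty":-0.0016,"tz":0.0029,"ax":0.41,"ay":-0.38,"az":-0.07,"jaw":0}
```

Emit:
move_arm:
  rows:
    - {"tx": -0.004, "ty": -0.0005, "tz": 0, "ax": 0.2, "ay": -0.2, "az": 0, "jaw": 255}
    - {"tx": -0.004, "ty": -0.0005, "tz": 0, "ax": 0.1, "ay": -0.1, "az": 0, "jaw": 255}
    - {"tx": -0.004, "ty": -0.0004, "tz": 0, "ax": 0.1, "ay": -0.1, "az": 0, "jaw": 255}
    - {"tx": -0.003, "ty": -0.0003, "tz": 0, "ax": 0, "ay": 0, "az": 0, "jaw": 255}

```text
time: 11.9
tool_pos: [0.5945, -0.048, 0.0706]
tool_rot: [-0.025, 0.797, 0.603, 0.034]
contact_force: [1.9, 2.2, 1.9]
gripper_width: 0.0
```

```bash
python3 - <<'E'
from h import *
s,p,R=cur();print(w2bed(p), 'Fbed',bedR().inv().apply(s['contact_force']))
plan(bed2w([-.11,0,.024]),toolR(),1)
E
```

```text
[-0.11477847  0.00034256  0.02668214] Fbed [-2.81668426  1.19686759  1.64937428]
t 11.9 pos [ 0.5945 -0.048   0.0706] F [1.87 2.24 1.89] w 0.0
rot total tool [ 0.08  0.1  -0.06] shift tool [-0.0048 -0.0003  0.0027]
{"tx":-0.0048,"ty":-0.0003,"tz":0.0027,"ax":0.08,"ay":0.10,"az":-0.06,"jaw":0}
```

Emit:
move_arm:
  rows:
    - {"tx": -0.002, "ty": 0, "tz": 0, "ax": 0, "ay": 0, "az": 0, "jaw": 255}
    - {"tx": -0.002, "ty": 0, "tz": 0, "ax": 0, "ay": 0, "az": 0, "jaw": 255}
    - {"tx": -0.002, "ty": 0, "tz": 0, "ax": 0, "ay": 0, "az": 0, "jaw": 255}

```text
time: 12.2
tool_pos: [0.5928, -0.0545, 0.0699]
tool_rot: [-0.025, 0.797, 0.603, 0.035]
contact_force: [1.9, 3.0, 1.7]
gripper_width: 0.003
```

Emit:
move_arm:
  rows:
    - {"tx": -0.002, "ty": 0, "tz": 0, "ax": 0, "ay": 0, "az": 0, "jaw": 255}
    - {"tx": -0.002, "ty": 0, "tz": 0, "ax": 0, "ay": 0, "az": 0, "jaw": 255}

```text
time: 12.4
tool_pos: [0.5916, -0.0586, 0.0695]
tool_rot: [-0.025, 0.797, 0.603, 0.035]
contact_force: [2.5, 3.3, 0.9]
gripper_width: -0.001
```

```bash
python3 - <<'E'
from h import *
save('wrist','w9');save('scene','s9')
s,p,R=cur();print(w2bed(p), 'Fbed',bedR().inv().apply(s['contact_force']))
plan(bed2w([-.10,0,.024]),toolR(),1)
E
python3 -c "
import cv2
a=cv2.imread('pics/s9.png')
cv2.imwrite('pics/s9c.png',cv2.resize(a[110:240,130:250],None,fx=4.6,fy=4.6,interpolation=cv2.INTER_CUBIC))"
```

```text
[-0.10335978  0.0002534   0.02649556] Fbed [-1.67900443  0.02232848  0.55774347]
t 12.5 pos [ 0.5914 -0.0589  0.0694] F [0.46 1.56 0.7 ] w 0.004
rot total tool [ 0.06  0.13 -0.09] shift tool [-0.0034 -0.0003  0.0025]
{"tx":-0.0034,"ty":-0.0003,"tz":0.0025,"ax":0.06,"ay":0.13,"az":-0.09,"jaw":0}
```

View pics/s9c.png

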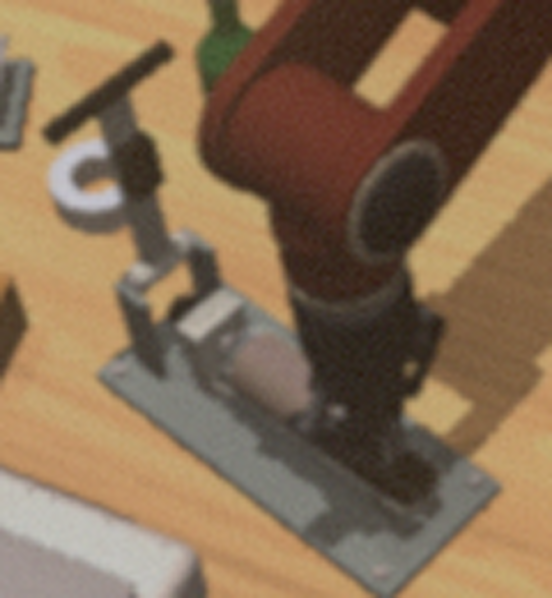

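Emit:
move_arm:
  rows:
    - {"tx": -0.0012, "ty": 0, "tz": 0, "ax": 0, "ay": 0, "az": 0, "jaw": 255}
    - {"tx": -0.0012, "ty": 0, "tz": 0, "ax": 0, "ay": 0, "az": 0, "jaw": 255}

```text
time: 12.7
tool_pos: [0.5907, -0.0611, 0.0692]
tool_rot: [-0.025, 0.797, 0.603, 0.034]
contact_force: [2.0, 3.3, 2.0]
gripper_width: 0.001
```

Emit:
move_arm:
  rows:
    - {"tx": -0.0012, "ty": 0, "tz": 0, "ax": 0, "ay": 0, "az": 0, "jaw": 255}
    - {"tx": -0.0012, "ty": 0, "tz": 0, "ax": 0, "ay": 0, "az": 0, "jaw": 255}

```text
time: 12.9
tool_pos: [0.59, -0.0634, 0.069]
tool_rot: [-0.025, 0.797, 0.603, 0.034]
contact_force: [2.2, 2.1, 1.6]
gripper_width: 0.002
```

Emit:
move_arm:
  rows:
    - {"tx": -0.0012, "ty": 0, "tz": 0, "ax": 0, "ay": 0, "az": 0, "jaw": 255}
    - {"tx": -0.0012, "ty": 0, "tz": 0, "ax": 0, "ay": 0, "az": 0, "jaw": 255}

```text
time: 13.1
tool_pos: [0.5893, -0.0658, 0.0687]
tool_rot: [-0.025, 0.797, 0.603, 0.034]
contact_force: [1.8, 2.5, 1.6]
gripper_width: -0.0
```

Emit:
move_arm:
  rows:
    - {"tx": -0.0012, "ty": 0, "tz": 0, "ax": 0, "ay": 0, "az": 0, "jaw": 255}

```text
time: 13.2
tool_pos: [0.5893, -0.0659, 0.0688]
tool_rot: [-0.026, 0.797, 0.603, 0.036]
contact_force: [3.1, 9.0, 3.1]
gripper_width: -0.003
```

Emit:
move_arm:
  rows:
    - {"tx": -0.0012, "ty": 0, "tz": 0, "ax": 0, "ay": 0, "az": 0, "jaw": 255}

```text
time: 13.3
tool_pos: [0.5893, -0.0658, 0.0688]
tool_rot: [-0.027, 0.797, 0.602, 0.037]
contact_force: [2.7, 6.6, 2.1]
gripper_width: -0.001
```

Emit:
move_arm:
  rows:
    - {"tx": -0.001, "ty": 0, "tz": 0, "ax": 0, "ay": 0, "az": 0, "jaw": 255}

```text
time: 13.4
tool_pos: [0.5893, -0.0657, 0.0689]
tool_rot: [-0.028, 0.797, 0.602, 0.038]
contact_force: [2.5, 6.1, 1.5]
gripper_width: 0.002
```

```bash
python3 - <<'E'
from h import *
s,p,R=cur();print(w2bed(p), 'Fbed',bedR().inv().apply(s['contact_force']))
E
```

```text
[-0.0961726   0.00012692  0.02658517] Fbed [-6.64601781  0.70734918  0.91809719]
```

Emit:
move_arm:
  rows:
    - {"tx": 0.004, "ty": 0, "tz": 0, "ax": 0, "ay": 0, "az": 0, "jaw": 255}
    - {"tx": 0.01, "ty": 0, "tz": 0, "ax": 0, "ay": 0, "az": 0, "jaw": 255}
    - {"tx": 0.015, "ty": 0, "tz": -0.005, "ax": 0, "ay": 0, "az": 0, "jaw": 255}
    - {"tx": 0.01, "ty": 0, "tz": -0.02, "ax": 0, "ay": 0, "az": 0, "jaw": 255}
    - {"tx": 0, "ty": 0, "tz": -0.03, "ax": 0, "ay": 0, "az": 0, "jaw": 255}
    - {"tx": 0, "ty": 0, "tz": -0.03, "ax": 0, "ay": 0, "az": 0, "jaw": 255}
    - {"tx": 0, "ty": 0, "tz": -0.04, "ax": 0, "ay": 0, "az": 0, "jaw": 255}
    - {"tx": 0, "ty": 0, "tz": -0.04, "ax": 0, "ay": 0, "az": 0, "jaw": 255}
    - {"tx": 0, "ty": 0, "tz": -0.04, "ax": 0, "ay": 0, "az": 0, "jaw": 255}
    - {"tx": 0, "ty": 0, "tz": 0, "ax": 0, "ay": 0, "az": 0, "jaw": 255}

```text
time: 14.4
tool_pos: [0.5921, -0.0399, 0.2812]
tool_rot: [-0.031, 0.796, 0.604, 0.03]
contact_force: [-0.4, -0.8, 0.4]
gripper_width: 0.004
```

```bash
python3 - <<'E'
from h import *
save('wrist','w10');save('top','t10');save('scene','s10')
s,p,R=cur();print(p,w2bed(p),s['time'])
f=load('top0');g=load('scene0')
P=lambda c,ox,oy,s:((c[0]+.5)/s-.5+ox,(c[1]+.5)/s-.5+oy)
def tri(a,b):
    o1,d1=ray(f,a);o2,d2=ray(g,b)
    A=np.stack([d1,-d2],1);k=np.linalg.lstsq(A,o2-o1,rcond=None)[0]
    x,y=o1+k[0]*d1,o2+k[1]*d2;return (x+y)/2,np.linalg.norm(x-y)
# top: upper end (+x world) vs scene
a1,a2=P((722,157),250,140,5.7),P((672,378),250,140,5.7)
b1,b2=P((48,135),130,110,4.6),P((167,48),130,110,4.6)
for q in [(a1,b1),(a2,b2),((np.array(a1)+a2)/2,(np.array(b1)+b2)/2)]:
    X,e=tri(*q);B=w2bed(X);print(X.round(4),'gap',e.round(4),'bed',B.round(4),'theta',np.arctan2(B[2]-.075,.105-B[0]),np.hypot(B[2]-.075,.105-B[0]))
E
python3 -c "
import cv2
a=cv2.imread('pics/t10.png');b=cv2.imread('pics/s10.png')
cv2.imwrite('pics/t10c.png',cv2.resize(a[130:240,230:390],None,fx=4.8,fy=4.8,interpolation=cv2.INTER_CUBIC))
cv2.imwrite('pics/s10c.png',cv2.resize(b[110:240,130:250],None,fx=4.6,fy=4.6,interpolation=cv2.INTER_CUBIC))"
```

```text
[ 0.5889737  -0.03908253  0.27252414] [-0.13938735 -0.00741849  0.22724045] 14.55
[ 0.5783 -0.2826  0.2639] gap 0.0024 bed [0.0978 0.0482 0.2394] theta 1.527107574504529 0.16453931075610276
[ 0.4835 -0.2568  0.2623] gap 0.0001 bed [ 0.0987 -0.05    0.2378] theta 1.5323201213613162 0.1628936925524222
[ 0.531  -0.2703  0.262 ] gap 0.0019 bed [ 0.0989 -0.0007  0.2375] theta 1.533503711683698 0.16266263279411516
```

View pics/t10c.png

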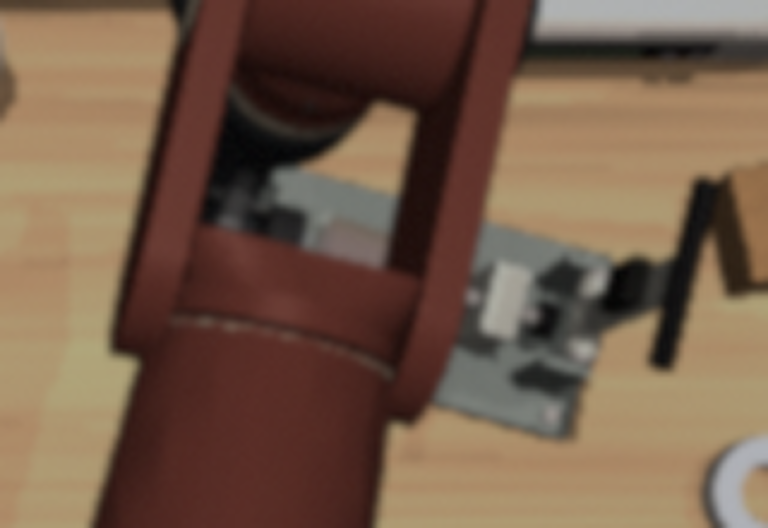

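View pics/s10c.png

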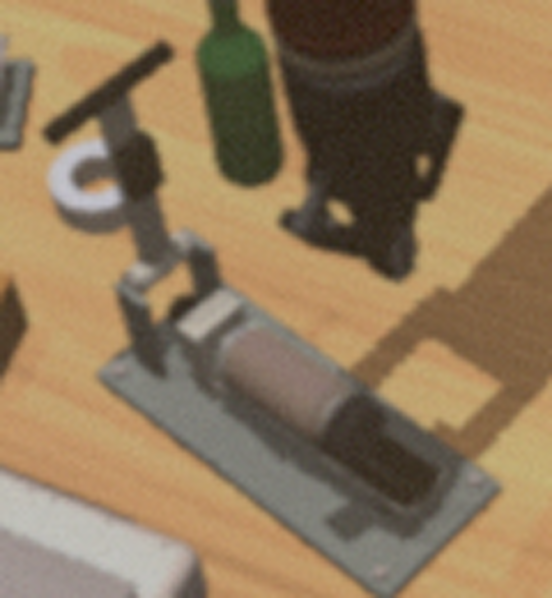

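View pics/w10.png

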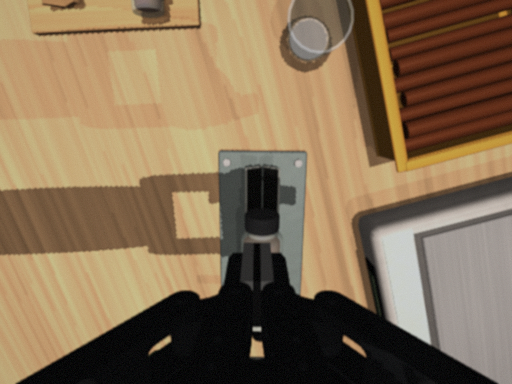

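```bash
python3 - <<'E'
from h import *
plan(bed2w([.155,0,.305]),toolR(),12)
print(manip.state()['joint_pos'].round(3),bed2w([.155,0,.305]))
E
```

```text
t 14.55 pos [ 0.589  -0.0391  0.2725] F [-0.28  0.25  0.15] w 0.001
rot total tool [-1.51  0.16  0.01] shift tool [-0.2946  0.0054 -0.0771]
{"tx":-0.0245,"ty":0.0004,"tz":-0.0064,"ax":-0.13,"ay":0.01,"az":0.00,"jaw":0}
{"tx":-0.0245,"ty":0.0005,"tz":-0.0064,"ax":-0.13,"ay":0.01,"az":0.00,"jaw":0}
{"tx":-0.0245,"ty":0.0005,"tz":-0.0064,"ax":-0.13,"ay":0.01,"az":0.00,"jaw":0}
{"tx":-0.0245,"ty":0.0005,"tz":-0.0064,"ax":-0.13,"ay":0.01,"az":0.00,"jaw":0}
{"tx":-0.0245,"ty":0.0005,"tz":-0.0064,"ax":-0.13,"ay":0.01,"az":0.00,"jaw":0}
{"tx":-0.0245,"ty":0.0005,"tz":-0.0064,"ax":-0.13,"ay":0.01,"az":0.00,"jaw":0}
{"tx":-0.0245,"ty":0.0005,"tz":-0.0065,"ax":-0.13,"ay":0.01,"az":0.00,"jaw":0}
{"tx":-0.0245,"ty":0.0005,"tz":-0.0065,"ax":-0.13,"ay":0.01,"az":0.00,"jaw":0}
{"tx":-0.0245,"ty":0.0006,"tz":-0.0065,"ax":-0.13,"ay":0.01,"az":0.00,"jaw":0}
{"tx":-0.0245,"ty":0.0006,"tz":-0.0065,"ax":-0.13,"ay":0.01,"az":0.00,"jaw":0}
{"tx":-0.0245,"ty":0.0006,"tz":-0.0065,"ax":-0.13,"ay":0.01,"az":0.00,"jaw":0}
{"tx":-0.0245,"ty":0.0006,"tz":-0.0065,"ax":-0.13,"ay":0.01,"az":0.00,"jaw":0}
[-0.233 -0.043  1.643  0.086  1.565  0.038] [ 0.5149233  -0.32994016  0.32433024]
```

Emit:
move_arm:
  rows:
    - {"tx": 0, "ty": 0, "tz": -0.03, "ax": -0.2, "ay": 0, "az": 0, "jaw": 255}
    - {"tx": 0, "ty": 0, "tz": -0.035, "ax": -0.2, "ay": 0, "az": 0, "jaw": 255}
    - {"tx": -0.015, "ty": 0, "tz": -0.015, "ax": -0.2, "ay": 0, "az": 0, "jaw": 255}
    - {"tx": -0.028, "ty": 0.001, "tz": -0.002, "ax": -0.2, "ay": 0, "az": 0, "jaw": 255}
    - {"tx": -0.028, "ty": 0.001, "tz": -0.002, "ax": -0.1, "ay": 0, "az": 0, "jaw": 255}
    - {"tx": -0.028, "ty": 0.001, "tz": -0.002, "ax": -0.1, "ay": 0, "az": 0, "jaw": 255}
    - {"tx": -0.028, "ty": 0.001, "tz": -0.002, "ax": -0.1, "ay": 0, "az": 0, "jaw": 255}

```text
time: 15.25
tool_pos: [0.5525, -0.171, 0.3334]
tool_rot: [-0.039, 0.794, 0.606, 0.022]
contact_force: [0.3, -0.1, -0.1]
gripper_width: -0.001
```

```bash
python3 - <<'E'
from h import *
print(w2bed(cur()[1]))
plan(bed2w([.155,0,.305]),toolR(),7)
E
```

```text
[-0.00835363 -0.0068649   0.29985169]
t 15.25 pos [ 0.5525 -0.171   0.3334] F [ 0.35 -0.08 -0.05] w -0.001
rot total tool [-2.07  0.28  0.26] shift tool [-0.1634  0.0059 -0.0046]
{"tx":-0.0233,"ty":0.0008,"tz":-0.0007,"ax":-0.30,"ay":0.04,"az":0.04,"jaw":0}
{"tx":-0.0233,"ty":0.0009,"tz":-0.0007,"ax":-0.30,"ay":0.04,"az":0.04,"jaw":0}
{"tx":-0.0233,"ty":0.0009,"tz":-0.0007,"ax":-0.30,"ay":0.04,"az":0.04,"jaw":0}
{"tx":-0.0233,"ty":0.0009,"tz":-0.0007,"ax":-0.30,"ay":0.04,"az":0.04,"jaw":0}
{"tx":-0.0233,"ty":0.0009,"tz":-0.0007,"ax":-0.30,"ay":0.04,"az":0.04,"jaw":0}
{"tx":-0.0233,"ty":0.0009,"tz":-0.0007,"ax":-0.30,"ay":0.04,"az":0.04,"jaw":0}
{"tx":-0.0233,"ty":0.0010,"tz":-0.0007,"ax":-0.30,"ay":0.04,"az":0.04,"jaw":0}
```

Emit:
move_arm:
  rows:
    - {"tx": -0.023, "ty": 0.001, "tz": -0.004, "ax": -0.4, "ay": 0, "az": 0, "jaw": 255}
    - {"tx": -0.024, "ty": 0.001, "tz": -0.004, "ax": -0.4, "ay": 0, "az": 0, "jaw": 255}
    - {"tx": -0.024, "ty": 0.001, "tz": -0.003, "ax": -0.4, "ay": 0, "az": 0, "jaw": 255}
    - {"tx": -0.024, "ty": 0.001, "tz": -0.003, "ax": -0.4, "ay": 0, "az": 0, "jaw": 255}
    - {"tx": -0.024, "ty": 0.001, "tz": -0.003, "ax": -0.4, "ay": 0, "az": 0, "jaw": 255}
    - {"tx": -0.024, "ty": 0.001, "tz": -0.002, "ax": -0.3, "ay": 0, "az": 0, "jaw": 255}
    - {"tx": -0.02, "ty": 0.001, "tz": -0.001, "ax": -0.2, "ay": 0, "az": 0, "jaw": 255}
    - {"tx": 0, "ty": 0, "tz": 0, "ax": 0, "ay": 0, "az": 0, "jaw": 255}

```text
time: 16.05
tool_pos: [0.5029, -0.3427, 0.3161]
tool_rot: [-0.036, 0.798, 0.601, 0.028]
contact_force: [0.3, 0.4, 0.6]
gripper_width: -0.003
```

```bash
python3 - <<'E'
from h import *
print(w2bed(cur()[1]))
plan(bed2w([.150,0,.226]),toolR(),4)
save('wrist','w11');save('scene','s11');save('top','t11')
E
python3 -c "
import cv2
b=cv2.imread('pics/s11.png')
cv2.imwrite('pics/s11c.png',cv2.resize(b[60:240,80:250],None,fx=3.3,fy=3.3,interpolation=cv2.INTER_CUBIC))"
```

```text
[ 0.17121962 -0.00814197  0.29815387]
t 16.05 pos [ 0.5029 -0.3427  0.3161] F [0.32 0.44 0.63] w -0.003
rot total tool [-1.35 -0.12 -0.41] shift tool [0.0211 0.0097 0.072 ]
{"tx":0.0053,"ty":0.0024,"tz":0.0180,"ax":-0.34,"ay":-0.03,"az":-0.10,"jaw":0}
{"tx":0.0053,"ty":0.0023,"tz":0.0180,"ax":-0.34,"ay":-0.03,"az":-0.10,"jaw":0}
{"tx":0.0053,"ty":0.0022,"tz":0.0180,"ax":-0.34,"ay":-0.03,"az":-0.10,"jaw":0}
{"tx":0.0053,"ty":0.0021,"tz":0.0180,"ax":-0.34,"ay":-0.03,"az":-0.10,"jaw":0}
```

View pics/w11.png

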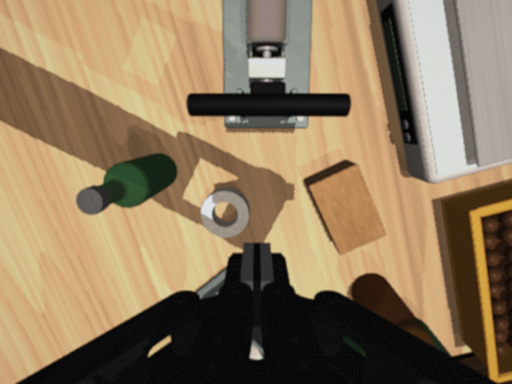

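View pics/s11c.png

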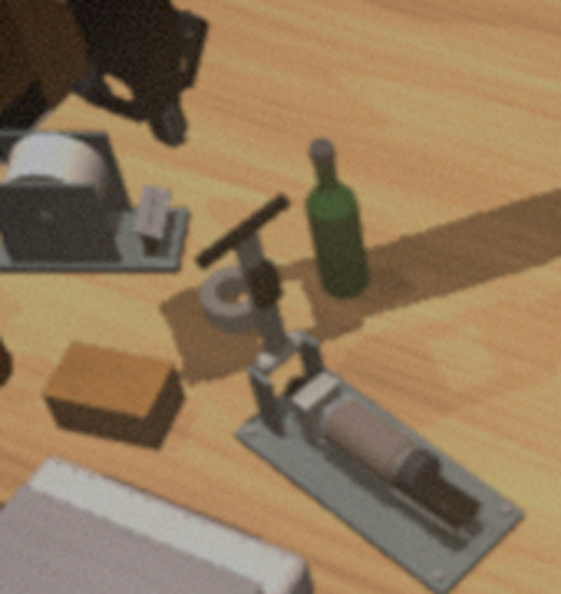

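Emit:
move_arm:
  rows:
    - {"tx": 0.003, "ty": 0.003, "tz": 0.018, "ax": -0.4, "ay": 0, "az": -0.1, "jaw": 255}
    - {"tx": 0.003, "ty": 0.003, "tz": 0.02, "ax": -0.4, "ay": 0, "az": -0.1, "jaw": 255}
    - {"tx": 0.003, "ty": 0.003, "tz": 0.02, "ax": -0.3, "ay": 0, "az": -0.1, "jaw": 255}
    - {"tx": 0.003, "ty": 0.002, "tz": 0.012, "ax": -0.2, "ay": 0, "az": -0.1, "jaw": 255}
    - {"tx": 0, "ty": 0, "tz": 0, "ax": 0, "ay": 0, "az": 0, "jaw": 255}

```text
time: 16.7
tool_pos: [0.5209, -0.3205, 0.247]
tool_rot: [-0.026, 0.793, 0.607, 0.037]
contact_force: [0.5, -0.2, -0.1]
gripper_width: -0.001
```

```bash
python3 - <<'E'
from h import *
print(w2bed(cur()[1]))
plan(bed2w([.117,0,.226]),toolR(),4)
save('wrist','w12')
E
```

```text
[0.15105617 0.00321919 0.22698329]
t 16.7 pos [ 0.5209 -0.3205  0.247 ] F [ 0.47 -0.18 -0.13] w -0.001
rot total tool [ 0.13 -0.16  0.54] shift tool [ 0.0341 -0.0029  0.0011]
{"tx":0.0085,"ty":-0.0007,"tz":0.0003,"ax":0.03,"ay":-0.04,"az":0.14,"jaw":0}
{"tx":0.0085,"ty":-0.0007,"tz":0.0003,"ax":0.03,"ay":-0.04,"az":0.14,"jaw":0}
{"tx":0.0085,"ty":-0.0008,"tz":0.0003,"ax":0.03,"ay":-0.04,"az":0.14,"jaw":0}
{"tx":0.0085,"ty":-0.0008,"tz":0.0003,"ax":0.03,"ay":-0.04,"az":0.14,"jaw":0}
```

View pics/w12.png

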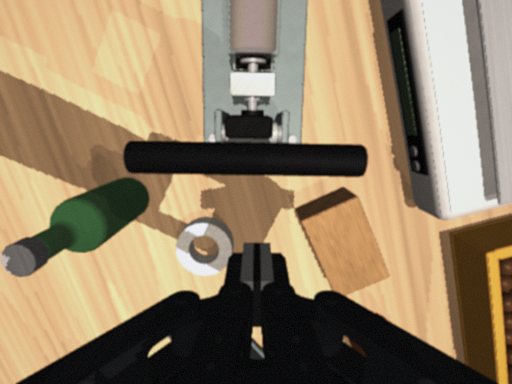

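Emit:
move_arm:
  rows:
    - {"tx": 0.008, "ty": -0.001, "tz": 0, "ax": 0, "ay": 0, "az": 0.1, "jaw": 255}
    - {"tx": 0.01, "ty": -0.001, "tz": 0, "ax": 0, "ay": 0, "az": 0.1, "jaw": 255}
    - {"tx": 0.01, "ty": -0.001, "tz": 0, "ax": 0, "ay": 0, "az": 0.1, "jaw": 255}
    - {"tx": 0.006, "ty": 0, "tz": 0, "ax": 0, "ay": 0, "az": 0.1, "jaw": 255}
    - {"tx": 0.006, "ty": 0, "tz": 0, "ax": 0, "ay": 0, "az": 0, "jaw": 255}
    - {"tx": 0.006, "ty": 0, "tz": 0, "ax": 0, "ay": 0, "az": 0, "jaw": 255}

```text
time: 17.35
tool_pos: [0.5321, -0.2739, 0.2572]
tool_rot: [-0.022, 0.796, 0.604, 0.037]
contact_force: [-0.9, -1.9, -1.6]
gripper_width: 0.002
```

```bash
python3 - <<'E'
from h import *
s,p,R=cur();print(w2bed(p),'Fbed',bedR().inv().apply(s['contact_force']))
plan(bed2w([.06,0,.222]),toolR(),4)
E
```

```text
[0.10243115 0.00140886 0.23301975] Fbed [ 2.2362296  -0.34361623 -1.38102266]
t 17.35 pos [ 0.5321 -0.2739  0.2572] F [-0.9  -1.94 -1.57] w 0.002
rot total tool [0.56 0.13 0.12] shift tool [ 0.0425 -0.0014  0.0109]
{"tx":0.0106,"ty":-0.0004,"tz":0.0027,"ax":0.14,"ay":0.03,"az":0.03,"jaw":0}
{"tx":0.0106,"ty":-0.0004,"tz":0.0027,"ax":0.14,"ay":0.03,"az":0.03,"jaw":0}
{"tx":0.0106,"ty":-0.0004,"tz":0.0027,"ax":0.14,"ay":0.03,"az":0.03,"jaw":0}
{"tx":0.0106,"ty":-0.0004,"tz":0.0027,"ax":0.14,"ay":0.03,"az":0.03,"jaw":0}
```

Emit:
move_arm:
  rows:
    - {"tx": 0.009, "ty": 0, "tz": 0.003, "ax": 0.1, "ay": 0, "az": 0, "jaw": 255}
    - {"tx": 0.009, "ty": 0, "tz": 0.003, "ax": 0.1, "ay": 0, "az": 0, "jaw": 255}
    - {"tx": 0.009, "ty": 0, "tz": 0.003, "ax": 0.1, "ay": 0, "az": 0, "jaw": 255}
    - {"tx": 0.009, "ty": 0, "tz": 0.002, "ax": 0.1, "ay": 0, "az": 0, "jaw": 255}

```text
time: 17.75
tool_pos: [0.5432, -0.2367, 0.2499]
tool_rot: [-0.023, 0.796, 0.604, 0.035]
contact_force: [-0.2, -1.6, -1.8]
gripper_width: 0.002
```

```bash
python3 - <<'E'
from h import *
s,p,R=cur();print(w2bed(p),'Fbed',bedR().inv().apply(s['contact_force']))
plan(bed2w([.03,0,.215]),toolR(),4)
save('wrist','w13')
E
```

```text
[0.06448179 0.00200704 0.22239092] Fbed [ 1.69975478  0.23521669 -1.61773491]
t 17.75 pos [ 0.5432 -0.2367  0.2499] F [-0.19 -1.56 -1.76] w 0.002
rot total tool [0.27 0.24 0.06] shift tool [ 0.0345 -0.002   0.0072]
{"tx":0.0086,"ty":-0.0005,"tz":0.0018,"ax":0.07,"ay":0.06,"az":0.01,"jaw":0}
{"tx":0.0086,"ty":-0.0005,"tz":0.0018,"ax":0.07,"ay":0.06,"az":0.01,"jaw":0}
{"tx":0.0086,"ty":-0.0005,"tz":0.0018,"ax":0.07,"ay":0.06,"az":0.01,"jaw":0}
{"tx":0.0086,"ty":-0.0005,"tz":0.0018,"ax":0.07,"ay":0.06,"az":0.01,"jaw":0}
```

View pics/w13.png

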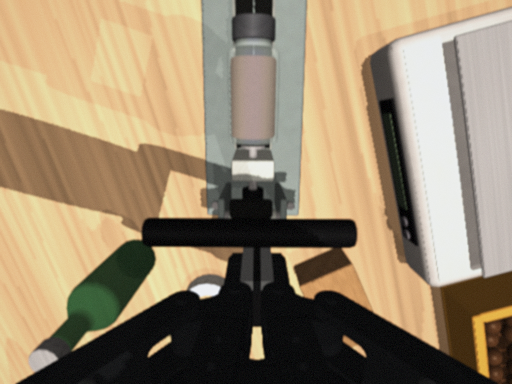

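Emit:
move_arm:
  rows:
    - {"tx": 0.009, "ty": -0.0005, "tz": 0.003, "ax": 0.1, "ay": 0, "az": 0, "jaw": 255}
    - {"tx": 0.009, "ty": -0.0005, "tz": 0.003, "ax": 0.1, "ay": 0, "az": 0, "jaw": 255}
    - {"tx": 0.009, "ty": -0.0005, "tz": 0.003, "ax": 0, "ay": 0, "az": 0, "jaw": 255}
    - {"tx": 0.009, "ty": -0.0005, "tz": 0.003, "ax": 0, "ay": 0, "az": 0, "jaw": 255}

```text
time: 18.2
tool_pos: [0.5517, -0.1966, 0.2387]
tool_rot: [-0.026, 0.796, 0.604, 0.033]
contact_force: [0.1, -2.0, -0.8]
gripper_width: 0.001
```

```bash
python3 - <<'E'
from h import *
s,p,R=cur();print(w2bed(p),'Fbed',bedR().inv().apply(s['contact_force']))
plan(bed2w([.005,0,.205]),toolR(),4)
save('scene','s14')
E
python3 -c "
import cv2
b=cv2.imread('pics/s14.png')
cv2.imwrite('pics/s14c.png',cv2.resize(b[60:240,80:250],None,fx=3.3,fy=3.3,interpolation=cv2.INTER_CUBIC))"
```

```text
[ 0.02470527 -0.00071445  0.20769024] Fbed [ 1.9705801   0.64638056 -0.66474228]
t 18.2 pos [ 0.5517 -0.1966  0.2387] F [ 0.11 -2.01 -0.83] w 0.001
rot total tool [-0.08  0.17  0.09] shift tool [0.0197 0.0007 0.0026]
{"tx":0.0049,"ty":0.0002,"tz":0.0007,"ax":-0.02,"ay":0.04,"az":0.02,"jaw":0}
{"tx":0.0049,"ty":0.0002,"tz":0.0007,"ax":-0.02,"ay":0.04,"az":0.02,"jaw":0}
{"tx":0.0049,"ty":0.0002,"tz":0.0007,"ax":-0.02,"ay":0.04,"az":0.02,"jaw":0}
{"tx":0.0049,"ty":0.0002,"tz":0.0007,"ax":-0.02,"ay":0.04,"az":0.02,"jaw":0}
```

View pics/s14c.png

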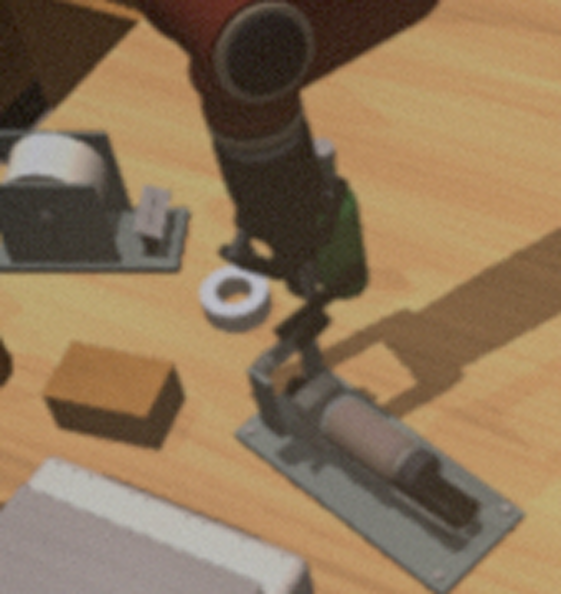

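Emit:
move_arm:
  rows:
    - {"tx": 0.008, "ty": 0, "tz": 0.003, "ax": 0, "ay": 0, "az": 0, "jaw": 255}
    - {"tx": 0.008, "ty": 0, "tz": 0.003, "ax": 0, "ay": 0, "az": 0, "jaw": 255}
    - {"tx": 0.008, "ty": 0, "tz": 0.003, "ax": 0, "ay": 0, "az": 0, "jaw": 255}
    - {"tx": 0.008, "ty": 0, "tz": 0.003, "ax": 0, "ay": 0, "az": 0, "jaw": 255}
    - {"tx": 0, "ty": 0, "tz": 0, "ax": 0, "ay": 0, "az": 0, "jaw": 255}

```text
time: 18.75
tool_pos: [0.5616, -0.1588, 0.2288]
tool_rot: [-0.028, 0.795, 0.605, 0.035]
contact_force: [-0.4, 0.2, -0.2]
gripper_width: 0.001
```

```bash
python3 - <<'E'
from h import *
s,p,R=cur();print(w2bed(p),'Fbed',bedR().inv().apply(s['contact_force']))
save('wrist','w15')
E
```

```text
[-0.0133603  -0.00134078  0.19438245] Fbed [-0.02462286 -0.45316578 -0.19004416]
```

View pics/w15.png

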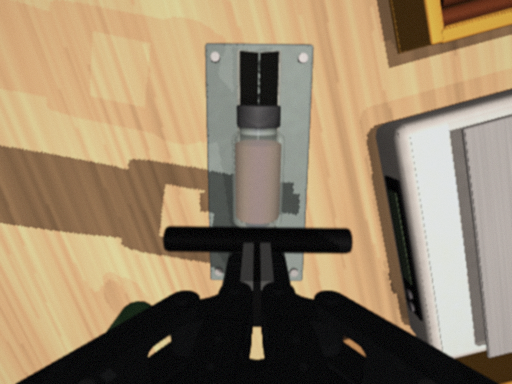

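Emit:
move_arm:
  rows:
    - {"tx": 0, "ty": 0, "tz": -0.01, "ax": 0, "ay": 0, "az": 0, "jaw": 255}
    - {"tx": 0, "ty": 0, "tz": 0, "ax": 0, "ay": 0, "az": 0, "jaw": 255}
    - {"tx": 0, "ty": 0, "tz": 0, "ax": 0, "ay": 0, "az": 0, "jaw": 255}
    - {"tx": 0, "ty": 0, "tz": 0, "ax": 0, "ay": 0, "az": 0, "jaw": 255}
    - {"tx": 0, "ty": 0, "tz": 0, "ax": 0, "ay": 0, "az": 0, "jaw": 255}
    - {"tx": 0, "ty": 0, "tz": 0, "ax": 0, "ay": 0, "az": 0, "jaw": 255}
    - {"tx": 0, "ty": 0, "tz": 0, "ax": 0, "ay": 0, "az": 0, "jaw": 255}
    - {"tx": 0, "ty": 0, "tz": 0, "ax": 0, "ay": 0, "az": 0, "jaw": 255}
    - {"tx": 0, "ty": 0, "tz": 0, "ax": 0, "ay": 0, "az": 0, "jaw": 255}
    - {"tx": 0, "ty": 0, "tz": 0, "ax": 0, "ay": 0, "az": 0, "jaw": 255}

```text
time: 19.8
tool_pos: [0.5614, -0.1615, 0.2405]
tool_rot: [-0.027, 0.796, 0.604, 0.035]
contact_force: [0.2, 0.5, 1.3]
gripper_width: 0.001
```

```bash
python3 - <<'E'
from h import *
s,p,R=cur();print(w2bed(p),'Fbed',bedR().inv().apply(s['contact_force']))
save('wrist','w16');save('scene','s16')
E
python3 -c "
import cv2
b=cv2.imread('pics/s16.png')
cv2.imwrite('pics/s16c.png',cv2.resize(b[60:240,80:250],None,fx=3.3,fy=3.3,interpolation=cv2.INTER_CUBIC))"
```

```text
[-0.01175698 -0.00081004  0.20624884] Fbed [-0.60155385  0.07144607  1.23285262]
```

View pics/w16.png

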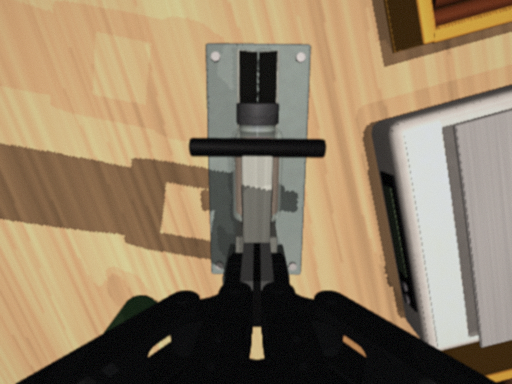

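View pics/s16c.png

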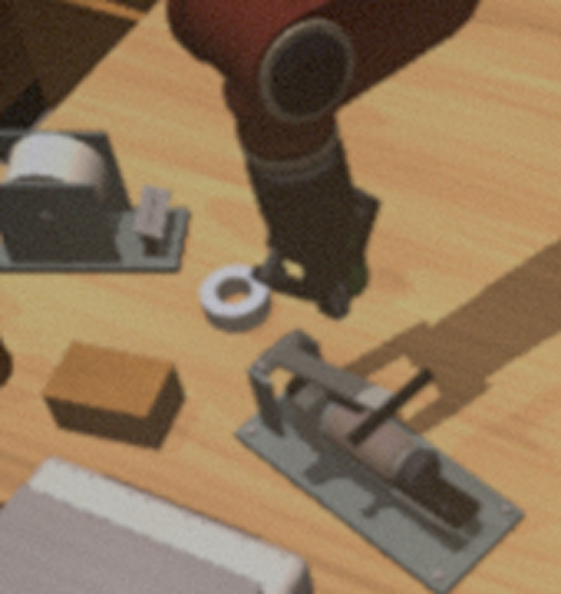

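Emit:
move_arm:
  rows:
    - {"tx": 0, "ty": 0, "tz": 0, "ax": 0, "ay": 0, "az": 0, "jaw": 255}
    - {"tx": 0, "ty": 0, "tz": 0, "ax": 0, "ay": 0, "az": 0, "jaw": 255}
    - {"tx": 0, "ty": 0, "tz": 0, "ax": 0, "ay": 0, "az": 0, "jaw": 255}
    - {"tx": 0, "ty": 0, "tz": 0, "ax": 0, "ay": 0, "az": 0, "jaw": 255}
    - {"tx": 0, "ty": 0, "tz": 0, "ax": 0, "ay": 0, "az": 0, "jaw": 255}
    - {"tx": 0, "ty": 0, "tz": 0, "ax": 0, "ay": 0, "az": 0, "jaw": 255}
    - {"tx": 0, "ty": 0, "tz": 0, "ax": 0, "ay": 0, "az": 0, "jaw": 255}
    - {"tx": 0, "ty": 0, "tz": 0, "ax": 0, "ay": 0, "az": 0, "jaw": 255}
    - {"tx": 0, "ty": 0, "tz": 0, "ax": 0, "ay": 0, "az": 0, "jaw": 255}
    - {"tx": 0, "ty": 0, "tz": 0, "ax": 0, "ay": 0, "az": 0, "jaw": 255}
    - {"tx": 0, "ty": 0, "tz": 0, "ax": 0, "ay": 0, "az": 0, "jaw": 255}
    - {"tx": 0, "ty": 0, "tz": 0, "ax": 0, "ay": 0, "az": 0, "jaw": 255}

```text
time: 21.1
tool_pos: [0.5615, -0.1615, 0.2406]
tool_rot: [-0.027, 0.796, 0.604, 0.035]
contact_force: [0.0, 0.7, -0.1]
gripper_width: -0.001
```

```bash
cat > th.py <<'E'
from h import *
import sys
from scipy.optimize import brentq
def barth(tag):
    f=load(tag);im=f['color'];print(tag)
    g=im.max(2).astype(int)
    # bar ends: columns just off-arm, dark run
    for c in (205,215,295,305,312):
        idx=np.where(g[110:200,c]<45)[0]+110
        if len(idx)<3: print(c,'none');continue
        r=(idx.min()+idx.max())/2
        def e(th):
            o,d=ray(f,(c,r));ob=w2bed(o);db=bedR().inv().apply(d)
            B=np.array([.105-.165*np.cos(th),.075+.165*np.sin(th)])
            v=B-ob[[0,2]];return v[0]*db[2]-v[1]*db[0]
        print(c,idx.min(),idx.max(),[round(brentq(e,a,b),3) for a,b in[(-.3,.6)] if e(a)*e(b)<0])
for t in sys.argv[1:]: barth(t)
E
python3 - <<'E'
from h import *
save('wrist','w17');save('scene','s17')
E
python3 th.py w16 w17
```

```text
w16
205 139 154 [0.241]
215 139 155 [0.247]
295 140 156 [0.256]
305 140 156 [0.255]
312 140 155 [0.249]
w17
205 126 138 []
215 125 139 []
295 126 140 []
305 126 140 []
312 127 139 []
```

View pics/w17.png

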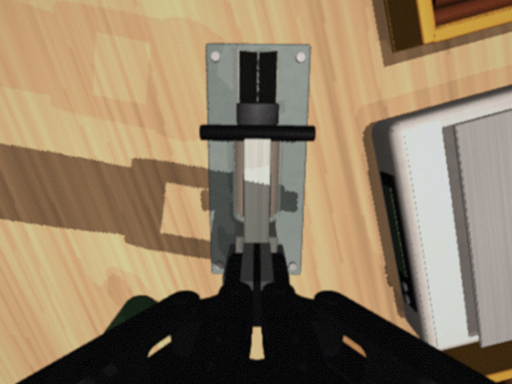

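Emit:
move_arm:
  rows:
    - {"tx": 0, "ty": 0, "tz": 0, "ax": 0, "ay": 0, "az": 0, "jaw": 255}
    - {"tx": 0, "ty": 0, "tz": 0, "ax": 0, "ay": 0, "az": 0, "jaw": 255}
    - {"tx": 0, "ty": 0, "tz": 0, "ax": 0, "ay": 0, "az": 0, "jaw": 255}
    - {"tx": 0, "ty": 0, "tz": 0, "ax": 0, "ay": 0, "az": 0, "jaw": 255}
    - {"tx": 0, "ty": 0, "tz": 0, "ax": 0, "ay": 0, "az": 0, "jaw": 255}
    - {"tx": 0, "ty": 0, "tz": 0, "ax": 0, "ay": 0, "az": 0, "jaw": 255}
    - {"tx": 0, "ty": 0, "tz": 0, "ax": 0, "ay": 0, "az": 0, "jaw": 255}
    - {"tx": 0, "ty": 0, "tz": 0, "ax": 0, "ay": 0, "az": 0, "jaw": 255}
    - {"tx": 0, "ty": 0, "tz": 0, "ax": 0, "ay": 0, "az": 0, "jaw": 255}
    - {"tx": 0, "ty": 0, "tz": 0, "ax": 0, "ay": 0, "az": 0, "jaw": 255}

```text
time: 22.2
tool_pos: [0.5614, -0.1615, 0.2406]
tool_rot: [-0.027, 0.796, 0.604, 0.035]
contact_force: [0.3, -0.1, 0.9]
gripper_width: 0.001
```

```bash
python3 - <<'E'
from h import *
save('wrist','w18');save('scene','s18')
f=load('w18');g=f['color'].max(2).astype(int)
for c in (212,300):
    i=np.where(g[110:200,c]<45)[0]+110;print(c,i.min(),i.max())
r=132; i=[c for c in range(185,330) if g[r,c]<45];print('cols',i[0],i[-1])
for th in (-.06,0,.06,.12):
    B=[.105-.165*np.cos(th),0,.075+.165*np.sin(th)]
    a=proj(f,[bed2w([B[0],y,B[2]]) for y in(-.05,.05)]);print(th,a.round(1).tolist())
E
python3 -c "
import cv2
b=cv2.imread('pics/s18.png')
cv2.imwrite('pics/s18c.png',cv2.resize(b[120:240,130:250],None,fx=4.8,fy=4.8,interpolation=cv2.INTER_CUBIC))"
```

```text
212 125 139
300 126 140
cols 201 313
-0.06 [[201.7, 133.0], [312.6, 133.3]]
0 [[199.7, 133.9], [314.5, 134.3]]
0.06 [[197.7, 135.7], [316.6, 136.0]]
0.12 [[195.6, 138.3], [318.8, 138.7]]
```

View pics/s18c.png

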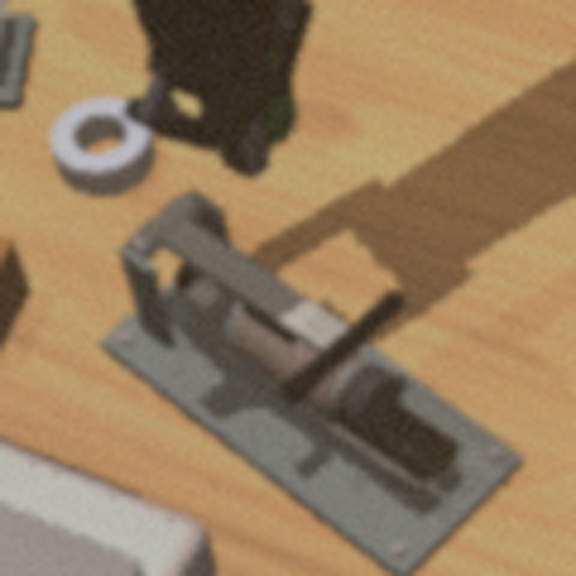

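```bash
python3 - <<'E'
from h import *
for t in('w15','w18'):
    f=load(t);g=cv2.cvtColor(f['color'],cv2.COLOR_RGB2GRAY).astype(int)
    # rows where cap begins, columns off the groove centre on cap
    print(t,[w2bed(onz(f,(c,r),.034+.053+.0077)).round(4).tolist() for c,r in [(259,104.5 if t=='w15' else 102)]])
    u=[proj(f,bed2w([x,0,.053]))[0].round(1).tolist() for x in(-.085,-.089,-.093)];print(u)
    print(g[95:112,245].tolist(),g[95:112,272].tolist())
f=load('w18')
for x in (-.085,-.089):
  for y in(-.018,.018): print(proj(f,bed2w([x,y,.04]))[0])
E
python3 -c "
import cv2
b=cv2.imread('pics/w18.png')
cv2.imwrite('pics/w18c.png',cv2.resize(b[35:290,195:325],None,fx=2.3,fy=2.3,interpolation=cv2.INTER_CUBIC))"
```

```text
w15 [[-0.0861, 0.0007, 0.0534]]
[[258.2, 105.8], [258.2, 101.1], [258.3, 96.3]]
[16, 19, 23, 15, 15, 18, 21, 20, 16, 24, 40, 54, 59, 59, 57, 59, 61] [19, 19, 27, 19, 20, 16, 14, 19, 19, 21, 35, 48, 58, 65, 63, 61, 60]
w18 [[-0.0864, 0.0016, 0.0534]]
[[257.2, 103.5], [257.2, 99.0], [257.2, 94.4]]
[17, 19, 18, 15, 16, 16, 13, 18, 37, 52, 57, 58, 55, 56, 54, 58, 52] [19, 19, 13, 14, 12, 16, 19, 17, 31, 50, 54, 56, 55, 51, 56, 53, 55]
[238.32986312 103.13882023]
[276.0756169  103.24678707]
[238.26860175  98.76303759]
[276.16529301  98.87130069]
```

View pics/w18c.png

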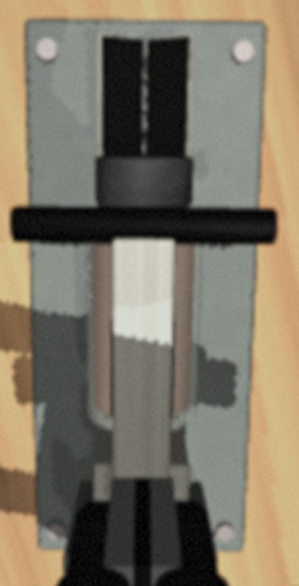

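Emit:
move_arm:
  rows:
    - {"tx": 0, "ty": 0, "tz": -0.02, "ax": 0, "ay": 0, "az": 0, "jaw": 255}
    - {"tx": 0, "ty": 0, "tz": -0.03, "ax": 0, "ay": 0, "az": 0, "jaw": 255}
    - {"tx": 0, "ty": 0, "tz": -0.03, "ax": 0, "ay": 0, "az": 0, "jaw": 255}
    - {"tx": 0, "ty": -0.03, "tz": -0.02, "ax": 0, "ay": 0, "az": 0, "jaw": 255}
    - {"tx": 0, "ty": -0.04, "tz": 0, "ax": 0, "ay": 0, "az": 0, "jaw": 255}
    - {"tx": 0, "ty": 0, "tz": 0, "ax": 0, "ay": 0, "az": 0, "jaw": 255}

```text
time: 22.9
tool_pos: [0.489, -0.1505, 0.3417]
tool_rot: [-0.029, 0.796, 0.604, 0.033]
contact_force: [0.0, -0.1, -1.2]
gripper_width: 0.004
```

```bash
python3 - <<'E'
from h import *
save('scene','s19');save('top','t19')
a=cv2.imread('pics/s0.png') 
E
python3 -c "
import cv2,numpy as np
b=cv2.imread('pics/s19.png');a=cv2.imread('pics/scene0.png')
cv2.imwrite('pics/s19c.png',np.hstack([a[90:290,70:420],b[90:290,70:420]]))"
```

```text
[ WARN:0@9.223] global loadsave.cpp:275 findDecoder imread_('pics/s0.png'): can't open/read file: check file path/integrity
```

View pics/s19c.png

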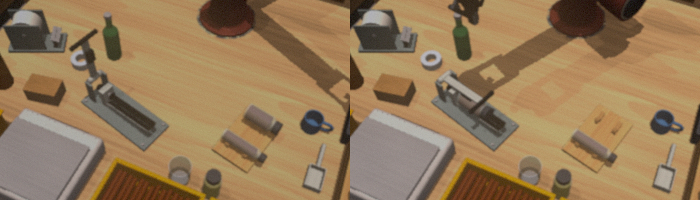

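View pics/t19.png

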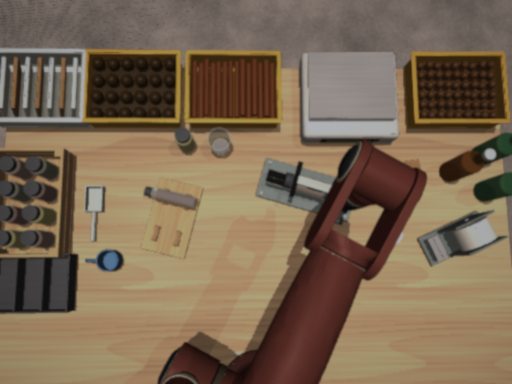

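The before/after scene pair shows the jar in the bed with the presser arm down on it. The tube at (588,147), the cup, bottle, spice jar, scoop, label roll and box are all where they were. I'm handing in.

```bash
python3 -c "
from plant import manip
print(manip.job_done())"
```

```text
the job is handed in; nothing more can be done
None
```

The jar is in the V bed with its base against the stop pad and the presser arm down on it. I handed the job in after about 23 s of the 64 s allowed; no verdict was reported.

- **Loading:** I gripped the jar across the glass and tilted it 5° to match the bed. I released it once both flanks resisted, at about 10 N; its base was then about 20 mm before the bed's origin.
- **Pushing home:** I pushed on the cap end with shut fingers, and the jar slid at about 3–4 N. The force jumped to 9–10 N and motion stopped with the base at about x = 30 mm. I held it there for roughly 0.3 s at 6–7 N.
- **Presser arm:** I pushed the bar from behind until the arm started to sink by its own weight, then let it settle.

**Last checks:**
- **Arm angle:** the bar's row and length in the wrist view put the arm between 0 and -0.06 rad, which I took as about 0. That band reaches past the -0.035 limit. It did not move between two views 1.1 s apart.
- **Jar position:** the cap end stayed at x = -0.085 to -0.086 m before and after the arm came down, so the jar did not slip back.
- **Everything else:** the tube and the loose items looked unmoved in the before/after scene pictures.

I did not re-measure the contact between base and stop pad after withdrawing the fingers; I inferred it from the unmoved cap. An angle fit for the bar by ray and arc gave no solution in the settled pose, so I relied on the bar's row and length instead.

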